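# Fit the circle-sanding pivot to the tilted sander table and mount a wheel blank

## Task

Set up the disc sander for bevelling a round blank: drop the foot of the circle-sanding jig into the slot of the tilted sander table at about the middle of its length, with the arm lying along the slot, and turn it a quarter turn clockwise so that it locks and its arm swings round to point squarely at the disc. Then put the loose wooden wheel blank over the jig's pin, sitting flat on the arm, and let go of everything. Leave the table's tilt and the other things on the bench as they are.

Things in the scene. Friction and masses are not known exactly. Their poses are not given: they have to be found in the camera images.
- slot_mid (a point): Middle of the slot in the sander's tilted table, level with the table's top surface. x runs level along the slot, y up the slope to the disc, z out of the surface. The slot runs the plate's whole length: 26 mm wide through a lip 8 mm thick, widening below it to a hidden channel 44 mm wide, 16 mm deep. The plate's upper edge is at y = +102 mm, its lower edge at y = -78 mm.
- sander_table (a joint): Tilt of the sander's table, a light metal plate 260 mm along the slot, 180 mm up the slope, 30 mm thick: 0 rad is level; it grows as the edge away from the disc goes down; here 0.44 to 0.70. It is clamped tight and holds. Its level hinge line lies in the surface 105 mm up the slope from the slot's middle, 185 mm above the bench.
- sander: Grey belt-and-disc sander, switched off, bolted to the bench; origin on the bench under the middle of the table's hinge line. Its -y points from the disc out over the table, z up. The upright grey disc, 204 mm in diameter, faces -y at y = +8 mm, its centre 205 mm above the bench. The lowered belt bed (top 239 mm high) and motor lie behind the disc.
- jig_handle (a point): Centre of the red handle of the circle-sanding jig (0.2 to 0.4 kg). x runs along the arm from handle to pin, z up. The handle is a block 38 mm long (x), 16 mm wide (y), 42 mm high, standing on the arm. The arm, black, is 36 mm wide, 10 mm thick: underside 31 mm below this point, upper face 21 mm below. It runs from 36 mm behind to a round end of 20 mm radius about the pin, 70 mm in front.
- jig_foot (a point): Centre of the jig's steel hammer-head foot, 46 mm straight below the handle's centre, axes as the handle's: 38 mm long (x), 21 mm wide narrowing to 14 mm at its underside, 10 mm thick, on a neck 21 mm round and 10 mm long under the arm. Two corners are cut away for turning clockwise seen from above: to end pointing at the disc, the arm goes in pointing to -x of slot_mid.
- jig_block: Wooden storage block 150 mm (x) by 68 mm by 34 mm high, fixed to the bench; origin on its underside, 10 mm from the middle. The jig starts lying level on it, the arm's underside on its top, roughly along x, the foot loose in a pocket 47 x 33 mm.
- jig_pin (a point): Tip of the jig's steel pin, on its axis; axes as the jig's. The pin is 10 mm in diameter, with its uppermost 10 mm tapering to 4 mm, and stands 34 mm above the arm's upper face.
- wheel_center (a point): Centre of the loose wheel blank, a dark walnut ring 60 mm in diameter and 28 mm thick with a 15 mm bore right through; z is its axis. It starts flat on the bench, by itself.
- bin: Open yellow parts bin 130 x 170 x 75 mm with spare blanks fixed in it; origin at the centre of its underside. To be left alone.
- stick: Tan abrasive-cleaning stick 150 x 38 x 38 mm lying along its x axis; origin at the centre of its underside. To be left alone.
- glue: White glue bottle with red cap, 60 mm in diameter, 160 mm high; origin at the centre of its underside. To be left alone.
Things that resemble listed ones, but are neither listed nor needed, are in the scene too. Of the things that look like the part that bears jig_handle, the largest one is meant. There is more than one size of the part that bears wheel_center; the job needs the smallest.

How it is judged:
By the outcome, as a careful person would: the job done as asked, in the order asked, and still so for the second after the job is handed in, with the robot touching nothing.
It also fails if it takes over 64 s, if anything falls off the work surface, if the arm or the gripper's body presses on something with over 40 N, if the wrist force passes 120 N, or if a joint passes its speed limit or range.

## Robot

A 7-joint arm with a two-finger parallel gripper is mounted at the origin on the work surface. World frame = base frame: x ahead of the robot, y to its left, z up, the work surface at z = 0. Lengths are in m, angles in rad, forces in N, time in s.
With the tool pointing down it reaches from about 0.4 to 0.9 m from the base axis. Payload 5.6 kg.
Tool frame: the origin (TCP) lies at the very end of the fingers, on their centre line; the grasp point (between the pads) lies 19 mm behind it; x points along the fingers, y is the direction in which the jaws open and shut, and the axes are right-handed (so a half turn about x gives the same grasp; the last joint's range is limited). The gripper opens to 92 mm and grips with 3 to 60 N. Pads are 20 mm wide; open, the fingers measure 128 mm over their backs; the gripper's body (75 mm by 189 mm) begins 69 mm behind the grasp point.
Start: joints at [1.198, 0.468, -0.012, 1.603, 0.006, 1.071, -0.056], TCP at [0.21, -0.615, 0.183] pointing down, gripper open.
Joint ranges: [-2.53, 2.53], [-0.31, 2.02], [-1.57, 1.55], [0.28, 2.44], [-1.29, 4.43], [0.15, 1.84], [-2.92, 2.92]. Speed limits (rad/s): [2.57, 2.57, 3.14, 3.14, 3.14, 3.14, 3.14].

## Interface

Orientations are given as a unit quaternion [w, x, y, z].
In Python, from plant import robot gives the robot as it stands. The module is installed in compiled form; this text tells all that it offers.
- The arm moves only by the tool drive_tool, never from a script. Its argument "motion" is one flat list of numbers, 5 for each row, row after row: the opening in per cent of the stroke, from 0 (shut) to 100 (fully open), then the shift along the tool's x, y, z in mm, then the turn about the tool's x in rad. In form: [jaw, x, y, z, twist, jaw, x, y, z, twist, ...]. A call has 1 to 8 rows; each row is the pose to reach, as a shift and turn from the pose measured when the call began, along the tool's axes at that moment; what a row does not reach only later rows make up. A row lasts 1/10 s, in which the tool goes at most 50 mm and 8.59 degrees, less where a joint would pass 70% of its speed; a pose out of reach is approached as far as the arm can. A call with a gripper value outside its range is refused whole. The fingers move at their own pace and stop on an object; "grip_force" is the grip in N (left out, the last holds). Time passes only in rows, so rows that repeat a pose let the fingers close. It gives the time, the measured TCP pose, the force and the opening at its end, in the units of the state.
- robot.read_state(): the state, without advancing time (a new reading comes with each control period).
- robot.read_camera(name): name is "scene" or "top" or "wrist"; returns a dict with "frame" (400x640x3 uint8, blue, green, red), "K" (3x3 intrinsics, pixels), "position" and "attitude" of the camera in the world; the wrist camera has in their place "tool_from_camera" (4x4, takes a point from camera to tool coordinates, whose origin is the TCP and whose axes are the tool frame's). Camera axes: x right, y up, looking along -z (the intrinsics and any distortion apply to the point x, -y, -z); pixel columns grow to the right and rows downward; lengths in m; the calibration is good to about 2 mm. A picture is of the moment at which its call begins: read the wrist's pose just before it. There is no depth.
- robot.close_job(): hands the job in, once; it reports no verdict.
Trained networks look in a picture, given as the dict that the camera call returned (one of the last four; its "shot" number tells which), for a name from the list of things; names that differ only in an ending like _2 or _b are one class to them, and where a whole thing is asked for, a point or a joint stands for the part that bears it (a point fixed in the world has none). Each returns a list of dicts, best first, with "confidence" (0 to 1); they miss things now and then, are a little off and sometimes report something else, mostly with a low value. They report only what shows in the picture. A call takes as long as a camera call. They do not tell look-alikes from the thing itself.
- robot.find_in(picture, label): "bbox" ([centre column, centre row, width, height] in pixels, round what is visible of it).
- robot.regions_of(picture, label): "region" (400x640 bool, what is visible of it) and "bbox" ([centre column, centre row, width, height] in pixels, round what is visible of it).
The state is a dict: "clock": time; "joint_pos": joint angles; "qvel": joint speeds; "tau": joint torques, N m; "eef_pos": TCP position; "eef_rot": TCP orientation; "contact_force": force on the tool from outside, world axes, zero at the start; "moment": the same for the moment, N m; "opening": finger opening in m.
Only numpy, scipy, OpenCV 4.12 (cv2) and the standard library are available. Lean on these libraries where they do the work, as an engineer would, in place of code of your own. Each camera call takes 0.05 s, during which the arm holds its last target.

## Working session

There is one attempt and no reset: what is moved stays moved. The work goes in short steps, Python scripts to look and compute and a tool call to move; the robot and the scene stay as the last step left them, time stands still between calls to the robot, and variables do not carry over. Pictures are saved under pics/ and viewed, and the job is handed in when it is done.

Besides the shell and the picture viewer there is one more tool, called after "Emit:" by a JSON object that holds its "name" and its "arguments", one argument or row to a line. drive_tool: Moves the arm, as the interface text tells. Its arguments: {"type":"object","properties":{"motion":{"type":"array","items":{"type":"number"}},"grip_force":{"type":"number"}},"required":["motion"]}

```bash
ls; mkdir -p pics
cat > h.py <<'E'
import numpy as np, cv2
from plant import robot
from scipy.spatial.transform import Rotation as R
def q2R(q): return R.from_quat([q[1],q[2],q[3],q[0]]).as_matrix()
def campose(p,st=None):
    if 'tool_from_camera' in p:
        T=np.eye(4);T[:3,:3]=q2R(st['eef_rot']);T[:3,3]=st['eef_pos'];return T@np.array(p['tool_from_camera'])
    T=np.eye(4);a=np.array(p['attitude']);T[:3,:3]=a if a.shape==(3,3) else q2R(a);T[:3,3]=p['position'];return T
def ray(p,T,uv):
    K=np.array(p['K']);d=np.linalg.inv(K)@np.array([uv[0],uv[1],1.]);d=np.array([d[0],-d[1],-d[2]])
    d=T[:3,:3]@d;return T[:3,3],d/np.linalg.norm(d)
def proj(p,T,X):
    X=np.atleast_2d(X);c=(X-T[:3,3])@T[:3,:3];K=np.array(p['K'])
    v=np.stack([c[:,0],-c[:,1],-c[:,2]],1)@K.T;return v[:,:2]/v[:,2:]
def atz(p,T,uv,z):
    o,d=ray(p,T,uv);return o+d*(z-o[2])/d[2]
E
python3 - <<'E'
from h import *
st=robot.read_state();print(st)
for n in ['scene','top','wrist']:
    p=robot.read_camera(n);cv2.imwrite(f'pics/{n}0.png',p['frame']);print(n,[(k,v) for k,v in p.items() if k!='frame'])
    for l in ['jig_handle','wheel_center','jig_block','sander_table','sander','bin','stick','glue']:
        print(l,[(np.round(r['bbox']).astype(int).tolist(),round(r['confidence'],2)) for r in robot.find_in(p,l)])
E
```

```text
pics
{'clock': 0.0, 'joint_pos': array([ 1.19800012,  0.46837969, -0.01160003,  1.60363171,  0.00601387,
        1.07139768, -0.05633335]), 'qvel': array([ 0.00077723, -0.00113985,  0.00182002,  0.00171701,  0.00224061,
        0.00033505,  0.00052495]), 'tau': array([-9.06951391e-05, -5.20571709e+01, -1.23882067e-02, -2.43744439e+01,
       -5.65422024e-02,  1.72002276e-02,  1.72825894e-04]), 'eef_pos': array([ 0.21021638, -0.61438415,  0.18173543]), 'eef_rot': array([-0.11542864, -0.69736889, -0.11665204,  0.69767125]), 'contact_force': array([-0.11384297, -0.17428251, -0.41448885]), 'moment': array([-0.01131308, -0.02321622, -0.01505975]), 'opening': 0.0921065928674137}
scene [('K', array([[433.68330258,   0.        , 318.5649021 ],
       [  0.        , 433.68330258, 200.439439  ],
       [  0.        ,   0.        ,   1.        ]])), ('position', array([1.06562437, 0.20365506, 0.93367439])), ('attitude', array([0.56325511, 0.16659992, 0.22244925, 0.77814168])), ('shot', 1)]
jig_handle [([424, 227, 38, 44], 0.95), ([470, 259, 33, 26], 0.69)]
wheel_center [([309, 197, 30, 34], 0.9
[... 1063 characters left out ...]
]
glue [([219, 170, 31, 28], 0.73)]
wrist [('K', array([[310.71272626,   0.        , 318.95367903],
       [  0.        , 310.71272626, 196.17348758],
       [  0.        ,   0.        ,   1.        ]])), ('tool_from_camera', array([[-3.54988487e-04,  2.32603302e-01, -9.72571631e-01,
        -2.02041684e-01],
       [ 9.99999853e-01,  4.80436958e-04, -2.50096964e-04,
        -8.34359941e-04],
       [ 4.09085976e-04, -9.72571577e-01, -2.32603438e-01,
        -6.62128313e-02],
       [ 0.00000000e+00,  0.00000000e+00,  0.00000000e+00,
         1.00000000e+00]])), ('shot', 3)]
jig_handle []
wheel_center []
jig_block []
sander_table []
sander [([187, 49, 373, 98], 0.95)]
bin []
stick []
glue []
```

Run:
```python
from h import *
s=robot.read_camera('scene');t=robot.read_camera('top')
np.save('s.npy',s,allow_pickle=True);np.save('t.npy',t,allow_pickle=True)
for p,n in((s,'s'),(t,'t')):
    T=campose(p);print(n)
    for l in ['jig_handle','wheel_center','jig_block','sander_table']:
        for r in robot.regions_of(p,l):
            m=r['region'];ys,xs=np.nonzero(m);c=(xs.mean(),ys.mean())
            h=cv2.cvtColor(p['frame'],cv2.COLOR_BGR2HSV);red=m&(h[...,1]>150)&((h[...,0]<6)|(h[...,0]>174))
            yr,xr=np.nonzero(red)
            print(l,round(r['confidence'],2),np.round(r['bbox']).tolist(),m.sum(),np.round(c,1),np.round(atz(p,T,c,.014),3), 'red',(xr.mean(),yr.mean(),np.round(atz(p,T,(xr.mean(),yr.mean()),.07),3)) if len(xr) and l=='jig_handle' else '')
im=np.hstack([cv2.resize(s['frame'][80:280,150:310],None,fx=2.5,fy=2.5,interpolation=2),cv2.resize(t['frame'][150:310,390:550],(400,400),interpolation=2).repeat(1,0)[:400] if 0 else cv2.resize(t['frame'][150:350,390:550],None,fx=2.5,fy=2.5,interpolation=2)])
cv2.imwrite('pics/tab.png',im)
```

```text
s
jig_handle 0.65 [425.0, 227.0, 37.0, 44.0] 785 [422.7 226. ] [0.501 0.294 0.014] red (np.float64(429.9347826086956), np.float64(212.95652173913044), array([0.496, 0.298, 0.07 ]))
jig_handle 0.63 [470.0, 261.0, 35.0, 28.0] 473 [469.3 260.3] [0.557 0.413 0.014] red (np.float64(477.25735294117646), np.float64(262.50735294117646), array([0.588, 0.418, 0.07 ]))
jig_handle 0.58 [444.0, 180.0, 27.0, 23.0] 371 [444.3 179.5] [0.347 0.321 0.014] red (np.float64(449.7413793103448), np.float64(181.29310344827587), array([0.392, 0.327, 0.07 ]))
wheel_center 0.92 [285.0, 240.0, 38.0, 38.0] 1061 [285.1 237.1] [ 0.634 -0.012  0.014] red 
wheel_center 0.91 [332.0, 245.0, 24.0, 25.0] 578 [330.7 243.7] [0.617 0.096 0.014] red 
wheel_center 0.63 [308.0, 196.0, 31.0, 31.0] 867 [309.3 196.7] [0.508 0.005 0.014] red 
wheel_center 0.61 [344.0, 302.0, 92.0, 84.0] 5929 [346.9 302.7] [0.743 0.172 0.014] red 
jig_block 0.91 [421.0, 233.0, 52.0, 65.0] 1134 [418.7 234.4] [0.527 0.289 0.014] red 
sander_table 0.87 [222.0, 143.0, 106.0, 125.0] 7111 [222.4 145.5] [ 0.426 -0.272  0.014] red 
t
jig_handle 0.84 [258.0, 225.0, 22.0, 41.0] 494 [255.5 225.1] [0.521 0.296 0.014] red (np.float64(252.05217391304348), np.float64(233.88695652173914), array([0.491, 0.296, 0.07 ]))
jig_handle 0.51 [218.0, 214.0, 28.0, 16.0] 244 [218.3 213.1] [0.559 0.409 0.014] red (np.float64(210.81132075471697), np.float64(209.45283018867926), array([0.564, 0.416, 0.07 ]))
wheel_center 0.77 [358.0, 186.0, 24.0, 26.0] 588 [357.4 184.3] [ 0.638 -0.012  0.014] red 
wheel_center 0.74 [354.0, 226.0, 28.0, 24.0] 566 [352.4 226.4] [0.511 0.007 0.014] red 
wheel_center 0.59 [322.0, 191.0, 21.0, 21.0] 298 [320.9 191.6] [0.618 0.098 0.014] red 
jig_block 0.97 [256.0, 228.0, 34.0, 55.0] 729 [257.7 226.9] [0.516 0.289 0.014] red 
sander_table 0.82 [438.0, 231.0, 79.0, 101.0] 5988 [436.3 232.4] [ 0.488 -0.241  0.014] red
```

```bash
cat > tab.py <<'E'
from h import *
def tabT(v):
    hx,hy,yaw,th=v   # yaw: direction of slot y (horizontal) ; 
    yh=np.array([np.cos(yaw),np.sin(yaw),0]);z=np.array([0,0,1.])
    y=yh*np.cos(th)+z*np.sin(th);n=z*np.cos(th)-yh*np.sin(th);x=np.cross(y,n)
    T=np.eye(4);T[:3,0]=x;T[:3,1]=y;T[:3,2]=n;T[:3,3]=np.array([hx,hy,.185])-.105*y
    return T
E
python3 - <<'E'
from tab import *
from scipy.optimize import least_squares
s=np.load('s.npy',allow_pickle=True).item();t=np.load('t.npy',allow_pickle=True).item()
S=[((160,5),130,102),((235,55),130,13),((258,72),130,-13),((305,102),130,-78),((229,303),-130,-78),((57,210),-130,102),((170,272),-130,-13)]
Tt=[((425,103),-130,-78),((455,328),130,-78),((478,95),-130,-13),((508,325),130,-13),((495,90),-130,13),((525,325),130,13),((575,72),-130,102),((612,318),130,102)]
S=[(np.array(a)/2.5+[150,80],b,c) for a,b,c in S];Tt=[(((np.array(a)-[400,0])/2.5+[390,150]),b,c) for a,b,c in Tt]
def f(v):
    T=tabT(v);r=[]
    for p,L in((s,S),(t,Tt)):
        X=np.array([[b/1e3,c/1e3,0,1] for _,b,c in L])@T.T
        r.append((proj(p,campose(p),X[:,:3])-np.array([a for a,_,_ in L])))
    return np.vstack(r).ravel()
o=least_squares(f,[.45,-.32,-1.6,.57],loss='soft_l1')
print(o.x,o.cost);print(f(o.x).reshape(-1,2).round(1).tolist());T=tabT(o.x);print(T.round(4));np.save('tab.npy',o.x)
E
```

```text
[ 0.4897029  -0.28211454 -1.47967681  0.68696061] 11.74848552044422
[[0.0, -1.8], [-0.3, -0.6], [-1.2, -1.5], [-0.0, 0.8], [-0.5, 1.1], [-0.7, -2.2], [-0.5, -0.4], [-0.6, -0.3], [-0.2, 0.9], [-1.8, -1.4], [-0.4, 0.7], [-0.3, -1.2], [1.5, 0.1], [-2.1, -0.6], [-1.4, 0.7]]
[[-0.9959  0.0704 -0.0577  0.4823]
 [-0.091  -0.77    0.6316 -0.2013]
 [ 0.      0.6342  0.7732  0.1184]
 [ 0.      0.      0.      1.    ]]
```

Emit:
{"name": "drive_tool", "arguments": {
  "motion": [100, -50, 0, 0, 0, 100, -100, 0, 0, -0.14, 100, -150, 0, 0, -0.28, 100, -200, -10, -20, -0.42, 100, -250, -40, -60, -0.56, 100, -270, -65, -105, -0.7, 100, -270, -90, -150, -0.84, 100, -270, -110, -195, -0.98]
}}

```text
clock: 2.65
eef_pos: [0.3414, -0.4655, 0.4531]
eef_rot: [-0.433, -0.56, -0.431, 0.56]
contact_force: [0.5, -0.8, -0.2]
opening: 0.092
```

Emit:
{"name": "drive_tool", "arguments": {
  "motion": [100, 0, -3, -50, 0, 100, 0, -6, -100, 0, 100, 0, -9, -150, 0, 100, 0, -12, -200, 0, 100, 0, -16, -250, 0, 100, 0, -20, -300, 0, 100, 0, -23, -350, 0, 100, 0, -26, -400, 0]
}}

```text
clock: 3.45
eef_pos: [0.4172, -0.0719, 0.4524]
eef_rot: [-0.434, -0.56, -0.43, 0.56]
contact_force: [1.4, -0.2, -0.5]
opening: 0.092
```

Emit:
{"name": "drive_tool", "arguments": {
  "motion": [100, 0, -3, -50, 0, 100, 20, -6, -100, 0, 100, 40, -9, -150, 0, 100, 60, -12, -200, 0, 100, 80, -16, -250, 0, 100, 100, -20, -300, 0, 100, 130, -24, -350, 0, 100, 150, -25, -380, 0]
}}

```text
clock: 4.25
eef_pos: [0.4876, 0.2899, 0.3088]
eef_rot: [0.434, 0.56, 0.43, -0.56]
contact_force: [1.1, -1.1, 0.8]
opening: 0.0922
```

Run:
```python
from h import *
st=robot.read_state();p=robot.read_camera('wrist');np.save('w1.npy',dict(p=p,st=st),allow_pickle=True)
print(st['clock'],st['eef_pos'],st['eef_rot']);cv2.imwrite('pics/w1.png',p['frame'])
```

```text
4.25 [0.48764917 0.289879   0.30879756] [ 0.43360094  0.56029329  0.42981609 -0.55974974]
```

```bash
cat > meas.py <<'E'
from h import *
import sys
def red(p,box):
    h=cv2.cvtColor(p['frame'],cv2.COLOR_BGR2HSV);m=((h[...,1]>140)&((h[...,0]<8)|(h[...,0]>172))&(h[...,2]>60)).astype(np.uint8)
    k=np.zeros_like(m);x0,x1,y0,y1=box;k[y0:y1,x0:x1]=m[y0:y1,x0:x1];return k
E
python3 - <<'E'
from meas import *
d=np.load('w1.npy',allow_pickle=True).item();p,st=d['p'],d['st'];T=campose(p,st)
m=red(p,(290,345,140,185));c=cv2.findContours(m,0,1)[0];c=max(c,key=cv2.contourArea);r=cv2.minAreaRect(c);print(r)
for b in cv2.boxPoints(r): print(b,atz(p,T,b,.086).round(4))
print('cen',atz(p,T,r[0],.086),'pin?',atz(p,T,(370,160),.06))
cv2.imwrite('pics/w1c.png',cv2.resize(p['frame'][120:200,270:410],None,fx=5,fy=5,interpolation=2))
R_=q2R(st['eef_rot']);print(R_.round(3))
E
```

```text
((319.5, 161.0), (14.0, 27.0), 90.0)
[306. 154.] [0.4782 0.3162 0.086 ]
[333. 154.] [0.5138 0.3068 0.086 ]
[333. 168.] [0.5091 0.2882 0.086 ]
[306. 168.] [0.4731 0.2977 0.086 ]
cen [0.49355497 0.3022419  0.086     ] pin? [0.56420657 0.281683   0.06      ]
[[ 0.004  0.967 -0.255]
 [-0.004 -0.254 -0.967]
 [-1.     0.005  0.003]]
```

Emit:
{"name": "drive_tool", "arguments": {
  "motion": [80, 50, 1, -6, 0, 80, 100, 2, -12, 0, 80, 140, 2, -12, 0, 80, 140, 2, -12, 0]
}}

```text
clock: 4.7
eef_pos: [0.485, 0.3041, 0.1574]
eef_rot: [-0.433, -0.552, -0.436, 0.564]
contact_force: [-0.5, -0.6, -0.1]
opening: 0.0736
```

Run:
```python
from meas import *
st=robot.read_state();p=robot.read_camera('wrist');np.save('w2.npy',dict(p=p,st=st),allow_pickle=True);T=campose(p,st)
print(st['clock'],st['eef_pos'])
m=red(p,(200,440,0,250));c=cv2.findContours(m,0,1)[0];c=max(c,key=cv2.contourArea);r=cv2.minAreaRect(c);print(r)
for b in cv2.boxPoints(r): print(b,atz(p,T,b,.086).round(4))
cv2.imwrite('pics/w2.png',p['frame'])
```

```text
4.7 [0.48501989 0.30411865 0.15738388]
((329.5, 195.5), (25.0, 41.0), 90.0)
[309. 183.] [0.4791 0.3183 0.086 ]
[350. 183.] [0.5147 0.3093 0.086 ]
[350. 208.] [0.5095 0.2866 0.086 ]
[309. 208.] [0.4732 0.2957 0.086 ]
```

Emit:
{"name": "drive_tool", "arguments": {
  "motion": [80, 0, 0, 0, 0, 80, 0, 0, 0, 0]
}}

```text
clock: 4.95
eef_pos: [0.4885, 0.3068, 0.1641]
eef_rot: [-0.433, -0.556, -0.435, 0.56]
contact_force: [0.2, 0.9, -0.1]
opening: 0.0737
```

Run:
```python
from meas import *
st=robot.read_state();p=robot.read_camera('wrist');np.save('w3.npy',dict(p=p,st=st),allow_pickle=True);T=campose(p,st)
print(st['clock'],st['eef_pos'],q2R(st['eef_rot']).round(4),st['qvel'].round(3))
m=red(p,(200,440,0,250));c=cv2.findContours(m,0,1)[0];c=max(c,key=cv2.contourArea);r=cv2.minAreaRect(c);print(r)
for b in cv2.boxPoints(r): print(b,atz(p,T,b,.086).round(4))
cv2.imwrite('pics/w3.png',cv2.resize(p['frame'][130:240,270:440],None,fx=4,fy=4,interpolation=2))
```

```text
4.95 [0.48848001 0.30681256 0.16408125] [[-0.0061  0.9692 -0.2463]
 [-0.0012 -0.2463 -0.9692]
 [-1.     -0.0057  0.0026]] [ 0.002 -0.004  0.001  0.005  0.005 -0.005 -0.003]
((326.0239562988281, 197.4009552001953), (40.36772537231445, 24.54037857055664), 2.2906100749969482)
[305.3658  208.85463] [0.4731 0.2971 0.086 ]
[306.34665 184.33385] [0.48   0.3195 0.086 ]
[346.6821  185.94728] [0.5156 0.3089 0.086 ]
[345.70126 210.46806] [0.5093 0.2863 0.086 ]
```

Run:
```python
from meas import *
d=np.load('w3.npy',allow_pickle=True).item();p,st=d['p'],d['st'];T=campose(p,st);R_=q2R(st['eef_rot'])
f=lambda x,y,z:atz(p,T,(270+x/4,130+y/4),z)
cs=[f(145,258,.086),f(303,262,.086),f(305,320,.086),f(145,316,.086)]
print(np.round(cs,4),np.linalg.norm(cs[1]-cs[0]),np.linalg.norm(cs[2]-cs[1]))
C=np.mean(cs,0);tip=f(515,292,.078);print('C',C,'tip',tip,np.linalg.norm((tip-C)[:2]),np.degrees(np.arctan2(*(tip-C)[[1,0]])),'edges',[np.degrees(np.arctan2(*(b-a)[[1,0]])) for a,b in((cs[0],cs[1]),(cs[3],cs[2]),(f(95,178,.044),f(440,184,.044)),(f(50,107,.034),f(600,130,.034)))])
print('tooly',np.degrees(np.arctan2(R_[1,1],R_[0,1])))
g=np.array([C[0],C[1],.053]);print('shift mm',1000*R_.T@(g-st['eef_pos']))
# height check: triangulate handle top centre w1 & w3
d1=np.load('w1.npy',allow_pickle=True).item();T1=campose(d1['p'],d1['st']);o1,a1=ray(d1['p'],T1,(320.3,162.3));o2,a2=ray(p,T,(326.1,202.2))
A=np.stack([a1,-a2],1);k=np.linalg.lstsq(A,o2-o1,rcond=None)[0];print('tri',o1+k[0]*a1,o2+k[1]*a2)
```

```text
[[0.4774 0.3103 0.086 ]
 [0.5127 0.3003 0.086 ]
 [0.51   0.2866 0.086 ]
 [0.4739 0.2968 0.086 ]] 0.036596736655762706 0.013990160477248005
C [0.49348129 0.29849346 0.086     ] tip [0.56034088 0.2786636  0.078     ] 0.06973828347969421 -16.519813010734712 edges [np.float64(-15.708307918355745), np.float64(-15.692646223507634), np.float64(-15.24464208308196), np.float64(-16.644491037876534)]
tooly -14.260406816126975
shift mm [111.05809413   7.52404578   6.53859179]
tri [0.49447022 0.30191586 0.09908065] [0.49408767 0.30198269 0.09908112]
```

Emit:
{"name": "drive_tool", "arguments": {
  "motion": [70, 40, 8, 6, 0.03, 70, 80, 8, 6, 0.03, 70, 111, 8, 6, 0.03, 70, 111, 8, 6, 0.03, 70, 111, 8, 6, 0.03, 30, 111, 8, 6, 0.03, 30, 111, 8, 6, 0.03, 30, 111, 8, 6, 0.03],
  "grip_force": 15
}}

```text
clock: 5.8
eef_pos: [0.4949, 0.2992, 0.0544]
eef_rot: [-0.425, -0.564, -0.426, 0.566]
contact_force: [-0.2, -0.1, -0.3]
opening: 0.0425
```

Emit:
{"name": "drive_tool", "arguments": {
  "motion": [30, 0, 0, 0, 0, 30, 0, 0, 0, 0]
}}

```text
clock: 6.0
eef_pos: [0.4953, 0.2994, 0.055]
eef_rot: [-0.425, -0.564, -0.426, 0.565]
contact_force: [0.3, 0.2, 0.5]
opening: 0.0279
```

Run:
```python
from meas import *
st=robot.read_state();p=robot.read_camera('wrist');s=robot.read_camera('scene');np.save('w4.npy',dict(p=p,st=st),allow_pickle=True)
print(st['eef_pos'],st['opening'])
cv2.imwrite('pics/w4.png',np.vstack([p['frame'][120:370,100:540],cv2.resize(s['frame'][170:270,330:506],(440,250),interpolation=2)]))
```

```text
[0.49533445 0.29941235 0.0549951 ] 0.027923431970826855
```

Run:
```python
from meas import *
d=np.load('w4.npy',allow_pickle=True).item();p,st=d['p'],d['st'];T=campose(p,st);R_=q2R(st['eef_rot'])
for n,X in (('tcp',st['eef_pos']),('grasp',st['eef_pos']-.019*R_[:,0]),('tipL',st['eef_pos']-.014*R_[:,1]),('tipR',st['eef_pos']+.014*R_[:,1]),('hand',np.array([.4935,.2985,.086]))): print(n,proj(p,T,X))
cv2.imwrite('pics/w4c.png',cv2.resize(p['frame'][160:290,230:450],None,fx=3.5,fy=3.5,interpolation=2))
```

```text
tcp [[318.13787327 221.80126551]]
grasp [[318.08413567 231.36323914]]
tipL [[297.61460659 221.81436417]]
tipR [[338.65931078 221.78816801]]
hand [[315.32853366 240.65728132]]
```

Emit:
{"name": "drive_tool", "arguments": {
  "motion": [20, 0, 0, 0, 0, 20, 0, 0, 0, 0, 20, 0, 0, 0, 0]
}}

```text
clock: 6.4
eef_pos: [0.4953, 0.2992, 0.0546]
eef_rot: [-0.425, -0.564, -0.426, 0.566]
contact_force: [-0.4, -0.1, 1.8]
opening: 0.0183
```

Run:
```python
from meas import *
st=robot.read_state();p=robot.read_camera('wrist');s=robot.read_camera('scene');t=robot.read_camera('top');np.save('w5.npy',dict(p=p,st=st,s=s,t=t),allow_pickle=True)
print(st['eef_pos'],st['opening'],st['joint_pos'])
cv2.imwrite('pics/w5.png',np.vstack([cv2.resize(p['frame'][160:290,230:450],(660,390)),np.hstack([cv2.resize(s['frame'][180:260,370:480],(330,210),interpolation=2),cv2.resize(t['frame'][180:280,200:310],(330,210),interpolation=2)])]))
for X in (st['eef_pos'],[.4935,.2985,.086]):print(proj(s,campose(s),X),proj(t,campose(t),X))
```

```text
[0.49528579 0.2992307  0.05461894] 0.018316690940634008 [-0.03678857  0.65579107 -0.75675387  1.83653383  0.57000471  0.88327931
 -1.34595941]
[[429.23899976 216.22975196]] [[251.95204731 232.86059068]]
[[432.13809799 208.61061047]] [[250.20863705 232.76003803]]
```

Run:
```python
from meas import *
d=np.load('w5.npy',allow_pickle=True).item();p,st,s,t=d['p'],d['st'],d['s'],d['t'];T=campose(p,st);R_=q2R(st['eef_rot'])
Ts=campose(s);e=st['eef_pos']
L=lambda x,y,z:e+R_@np.array([x,y,z])/1e3
for n,X in dict(bodyF=L(-88,94,0),bodyFr=L(-88,94,37),bodyFl=L(-88,94,-37),tipFr=L(0,27,10),tipFl=L(0,27,-10),tcp=e).items(): print(n,X.round(3),'scene',proj(s,Ts,X).round(1),'wrist',proj(p,T,X).round(1))
# handle corners expected
a=np.radians(-15.7);jx=np.array([np.cos(a),np.sin(a),0]);jy=np.array([-np.sin(a),np.cos(a),0]);C=np.array([.4935,.2985,.065])
for sx in(-19,19):
  for sy in(-8,8):
    for sz in(-21,21):
      X=C+jx*sx/1e3+jy*sy/1e3+np.array([0,0,sz/1e3]);print(sx,sy,sz,'w',proj(p,T,X).round(1),'s',proj(s,Ts,X).round(1))
cv2.imwrite('pics/w5s.png',cv2.resize(s['frame'][150:270,370:500],None,fx=5,fy=5,interpolation=2))
s0=np.load('s.npy',allow_pickle=True).item()
cv2.imwrite('pics/s0.png',cv2.resize(s0['frame'][190:270,380:460],None,fx=7,fy=7,interpolation=2))
```

```text
bodyF [0.586 0.273 0.142] scene [[418.5 227.4]] wrist [[548.7 289.4]]
bodyFr [0.576 0.238 0.142] scene [[402.8 218.7]] wrist [[534.1 366.2]]
bodyFl [0.596 0.309 0.142] scene [[434.7 236.3]] wrist [[565.5 201.4]]
tipFr [0.518 0.282 0.055] scene [[420.2 222.4]] wrist [[357.3 235.6]]
tipFl [0.524 0.301 0.055] scene [[427.9 226.7]] wrist [[358.1 207.6]]
tcp [0.495 0.299 0.055] scene [[429.2 216.2]] wrist [[318.1 221.8]]
-19 -8 -21 w [[289.9 229.4]] s [[428.6 210.5]]
-19 -8 21 w [[283.3 253.5]] s [[432.6 201.1]]
-19 8 -21 w [[289.3 208.1]] s [[434.6 213.7]]
-19 8 21 w [[282.4 227.8]] s [[438.9 204.4]]
19 -8 -21 w [[342.5 229.2]] s [[421.4 221.9]]
19 -8 21 w [[347.6 253.2]] s [[425.3 212.8]]
19 8 -21 w [[342.8 207.8]] s [[427.6 225.2]]
19 8 21 w [[348.  227.5]] s [[431.7 216.2]]
```

Emit:
{"name": "drive_tool", "arguments": {
  "motion": [70, -5, 0, 0, 0, 70, -5, 0, 0, 0, 70, -5, 0, 0, 0, 70, -5, 0, 0, 0, 70, 0, 0, 0, 0, 70, 5, 0, 0, 0]
}}

```text
clock: 7.15
eef_pos: [0.4952, 0.2992, 0.0492]
eef_rot: [-0.425, -0.564, -0.426, 0.566]
contact_force: [-0.3, -0.1, 0.4]
opening: 0.0636
```

Emit:
{"name": "drive_tool", "arguments": {
  "motion": [70, 3, 0, 0, 0, 70, 7, 0, 0, 0, 70, 7, 0, 0, 0]
}}

```text
clock: 7.45
eef_pos: [0.4947, 0.2988, 0.0414]
eef_rot: [-0.425, -0.563, -0.426, 0.566]
contact_force: [0.3, -0.0, -1.1]
opening: 0.0641
```

Emit:
{"name": "drive_tool", "arguments": {
  "motion": [70, 5, 0, 0, 0, 70, 10, 0, 0, 0, 70, 11, 0, 0, 0]
}}

```text
clock: 7.75
eef_pos: [0.4943, 0.2985, 0.0296]
eef_rot: [-0.425, -0.563, -0.426, 0.567]
contact_force: [-0.2, 0.1, 0.7]
opening: 0.0643
```

Run:
```python
from meas import *
st=robot.read_state();p=robot.read_camera('wrist');s=robot.read_camera('scene');np.save('w6.npy',dict(p=p,st=st,s=s),allow_pickle=True)
print(st['eef_pos'],st['opening'],st['contact_force'])
cv2.imwrite('pics/w6.png',np.vstack([cv2.resize(p['frame'][160:290,210:450],(720,390)),np.hstack([cv2.resize(s['frame'][160:260,370:490],(360,200),interpolation=2)]*2)]))
```

```text
[0.49427753 0.29850133 0.02963746] 0.06427085545334324 [-0.15842028  0.12536474  0.70479494]
```

Emit:
{"name": "drive_tool", "arguments": {
  "motion": [70, 4, 0, 0, 0, 70, 8, 0, 0, 0, 70, 8, 0, 0, 0, 30, 8, 0, 0, 0, 30, 8, 0, 0, 0, 30, 8, 0, 0, 0, 30, 8, 0, 0, 0, 30, 8, 0, 0, 0],
  "grip_force": 15
}}

```text
clock: 8.65
eef_pos: [0.4942, 0.299, 0.0222]
eef_rot: [-0.425, -0.563, -0.426, 0.566]
contact_force: [-2.0, 0.9, 1.2]
opening: 0.038
```

Emit:
{"name": "drive_tool", "arguments": {
  "motion": [30, -4, 0, 0, 0, 30, -4, 0, -6, 0, 30, -4, 0, -12, 0, 30, -4, 0, -18, 0, 30, -4, 0, -24, 0, 30, -4, 0, -30, 0, 30, -4, 0, -35, 0, 30, -4, 0, -40, 0]
}}

```text
clock: 9.45
eef_pos: [0.5051, 0.3367, 0.0256]
eef_rot: [-0.425, -0.562, -0.426, 0.567]
contact_force: [-0.5, -4.0, -2.1]
opening: 0.0379
```

Run:
```python
from meas import *
st=robot.read_state();p=robot.read_camera('wrist');s=robot.read_camera('scene');np.save('w7.npy',dict(p=p,st=st,s=s),allow_pickle=True)
print(st['eef_pos'],st['opening'],st['contact_force'])
cv2.imwrite('pics/w7.png',np.vstack([cv2.resize(p['frame'][160:290,210:450],(720,390)),np.hstack([cv2.resize(s['frame'][160:260,370:490],(360,200),interpolation=2)]*2)]))
```

```text
[0.50510381 0.33671622 0.02559484] 0.03793942488898121 [-0.54583136 -4.00971376 -2.05452067]
```

Emit:
{"name": "drive_tool", "arguments": {
  "motion": [25, 0, 0, 0, 0, 25, 0, 0, 0, 0, 25, -20, 0, 0, 0, 25, -60, 0, 0, 0, 25, -110, 0, 0, 0, 25, -160, 0, 0, 0, 25, -160, 0, 0, 0],
  "grip_force": 45
}}

```text
clock: 10.25
eef_pos: [0.5092, 0.3435, 0.1938]
eef_rot: [0.425, 0.568, 0.427, -0.56]
contact_force: [0.7, 1.1, -2.6]
opening: 0.0373
```

Run:
```python
from meas import *
st=robot.read_state();p=robot.read_camera('wrist');s=robot.read_camera('scene');np.save('w8.npy',dict(p=p,st=st,s=s),allow_pickle=True)
print(st['eef_pos'],st['opening'],st['contact_force'],q2R(st['eef_rot']).round(3))
cv2.imwrite('pics/w8.png',np.vstack([cv2.resize(p['frame'][160:290,210:450],(720,390)),np.hstack([cv2.resize(s['frame'][100:300,370:490],(180,200),interpolation=2),cv2.resize(s['frame'][140:240,400:535],(540,200))])]))
cv2.imwrite('pics/w8s.png',cv2.resize(s['frame'][120:250,370:520],None,fx=4.5,fy=4.5,interpolation=2))
```

```text
[0.50915899 0.34347661 0.19382838] 0.03731776524009242 [ 0.74020744  1.07807893 -2.60785017] [[ 0.007  0.962 -0.274]
 [ 0.01  -0.274 -0.962]
 [-1.     0.004 -0.011]]
```

Run:
```python
from meas import *
d=np.load('w8.npy',allow_pickle=True).item();p,st,s=d['p'],d['st'],d['s'];T=campose(p,st);R_=q2R(st['eef_rot']);e=st['eef_pos']
Ts=campose(s)
def W(phi,j,px=-50):  # j: jig coords rel P (x fwd,y,z); tool: y=jigx, -z=jig y, -x = up
    c,sn=np.cos(phi),np.sin(phi);y=j[1]*c+j[2]*sn;z=-j[1]*sn+j[2]*c
    return e+R_@(np.array([px-z,j[0],-y])/1e3)
for phi in(.5,.6,.687,.75,.8):
    print(phi,[proj(p,T,W(phi,j))[0].round(1).tolist() for j in((0,8,14),(0,-8,14),(19,8,14))],'pin tip/base scene',[proj(s,Ts,W(phi,j))[0].round(1).tolist() for j in((70,0,6),(70,0,-28))])
```

```text
0.5 [[317.9, 232.5], [317.9, 266.0], [356.8, 232.5]] pin tip/base scene [[459.3, 203.6], [447.3, 207.9]]
0.6 [[317.9, 230.0], [317.9, 262.8], [356.5, 230.0]] pin tip/base scene [[459.5, 203.8], [446.3, 206.9]]
0.687 [[317.9, 228.1], [317.9, 260.0], [356.2, 228.1]] pin tip/base scene [[459.7, 204.0], [445.6, 206.0]]
0.75 [[317.9, 226.8], [317.9, 257.8], [356.0, 226.8]] pin tip/base scene [[459.8, 204.2], [445.1, 205.4]]
0.8 [[317.9, 225.9], [317.9, 256.1], [355.8, 225.9]] pin tip/base scene [[459.9, 204.3], [444.8, 204.9]]
```

Emit:
{"name": "drive_tool", "arguments": {
  "motion": [25, -20, 13, 50, 0, 25, -40, 26, 100, -0.06, 25, -60, 39, 150, -0.12, 25, -70, 52, 200, -0.18, 25, -80, 65, 250, -0.24, 25, -80, 79, 300, -0.3, 25, -80, 92, 350, -0.37, 25, -80, 105, 395, -0.37]
}}

```text
clock: 11.15
eef_pos: [0.4982, -0.0508, 0.2645]
eef_rot: [0.521, 0.476, 0.525, -0.476]
contact_force: [0.8, 0.0, -2.8]
opening: 0.0375
```

Emit:
{"name": "drive_tool", "arguments": {
  "motion": [25, 0, 0, 30, 0, 25, 0, 0, 50, 0, 25, 0, 0, 50, 0, 25, 0, 0, 50, 0]
}}

```text
clock: 11.55
eef_pos: [0.5021, -0.0998, 0.2628]
eef_rot: [0.52, 0.476, 0.526, -0.476]
contact_force: [-0.7, 0.9, -3.4]
opening: 0.0376
```

Run:
```python
from meas import *
st=robot.read_state();p=robot.read_camera('wrist');s=robot.read_camera('scene');t=robot.read_camera('top');np.save('w9.npy',dict(p=p,st=st,s=s,t=t),allow_pickle=True)
print(st['clock'],st['eef_pos'],st['opening'],st['contact_force'],q2R(st['eef_rot']).round(3))
cv2.imwrite('pics/w9.png',p['frame'])
cv2.imwrite('pics/w9s.png',cv2.resize(s['frame'][60:240,150:350],None,fx=3.3,fy=3.3,interpolation=2))
```

```text
11.55 [ 0.50209489 -0.09978426  0.2628057 ] 0.03762260299454793 [-0.72408766  0.85832743 -3.43006725] [[-0.006  0.996  0.093]
 [ 0.005  0.093 -0.996]
 [-1.    -0.006 -0.006]]
```

Run:
```python
from meas import *
from scipy.optimize import least_squares
A=np.load('w8.npy',allow_pickle=True).item();B=np.load('w9.npy',allow_pickle=True).item()
def W(d,v,j):
    phi,dy,px=v;e=d['st']['eef_pos'];R_=q2R(d['st']['eef_rot'])
    c,sn=np.cos(phi),np.sin(phi);y=j[1]*c+j[2]*sn;z=-j[1]*sn+j[2]*c   # j rel handle centre
    return e+R_@(np.array([px-z,j[0],-(y+dy)])/1e3)
def f(v):
    r=[]
    d=A;T=campose(d['p'],d['st']);r+= [proj(d['p'],T,W(d,v,(0,8,21)))[0,1]-244.3,proj(d['p'],T,W(d,v,(0,-8,21)))[0,1]-275]
    r+= list(proj(d['s'],campose(d['s']),W(d,v,(70,0,13)))[0]-[454.8,202.4])
    d=B;r+= list(proj(d['s'],campose(d['s']),W(d,v,(70,0,13)))[0]-[247.6,123.0]); r+=list(proj(d['s'],campose(d['s']),W(d,v,(70,0,-21)))[0]-[239.4,132.1])
    return np.array(r)
o=least_squares(f,[.65,-5,-50]);print(o.x,f(o.x).round(1))
p=B['p'];cv2.imwrite('pics/w9c.png',np.vstack([cv2.resize(p['frame'][210:300,220:420],(800,360),interpolation=2)]))
t=B['t'];cv2.imwrite('pics/w9t.png',cv2.resize(t['frame'][150:300,380:540],None,fx=3.5,fy=3.5,interpolation=2))
```

```text
[  0.5212137  -10.19114625 -41.68677857] [-1.2  1.   0.9  0.2 -2.1  0.5 -0.1  0.2]
```

```bash
cat > jf.py <<'E'
from meas import *
from scipy.optimize import least_squares
A=np.load('w8.npy',allow_pickle=True).item();B=np.load('w9.npy',allow_pickle=True).item()
def W(d,v,j):
    phi,dy,px=v[:3];e=d['st']['eef_pos'];R_=q2R(d['st']['eef_rot']);al=v[3] # al: pitch about jig y (nose)
    j=np.array([j[0]*np.cos(al)+j[2]*np.sin(al),j[1],-j[0]*np.sin(al)+j[2]*np.cos(al)])
    c,sn=np.cos(phi),np.sin(phi);y=j[1]*c+j[2]*sn;z=-j[1]*sn+j[2]*c
    return e+R_@(np.array([px-z,j[0]+v[4],-(y+dy)])/1e3)
def f(v):
    r=[]
    for d,re in((A,239.4),(B,240.3)):
        T=campose(d['p'],d['st']);g=lambda *j:proj(d['p'],T,W(d,v,j))[0]
        r+=[g(0,8,21)[1]-243.7,g(0,-8,21)[1]-276.3,g(70,20,-21)[1]-re,(g(19,8,21)[0]+g(-19,8,21)[0])/2-319.5]
    d=A;r.append(proj(d['p'],campose(d['p'],d['st']),W(d,v,(42,18,-21)))[0,1]-242.7)
    S=campose(d['s']);r+= list(proj(d['s'],S,W(d,v,(70,0,13)))[0]-[454.8,202.4])
    d=B;r+= list(proj(d['s'],S,W(d,v,(70,0,13)))[0]-[247.6,123.0]); r+=list(.5*(proj(d['s'],S,W(d,v,(70,0,-21)))[0]-[239.4,132.1]))
    r+=[v[3]/.02,v[4]/1.5]
    return np.array(r)
if __name__=='__main__':
    o=least_squares(f,[.65,-5,-45,0,0],loss='soft_l1');print(o.x,f(o.x).round(1));np.save('jv.npy',o.x)
    for ph in(.5,.6,.687,.75):
        q=least_squares(lambda u:f([ph,*u]),[-5,-45,0,0],loss='soft_l1');print(ph,q.cost,q.x.round(3))
E
python3 jf.py
```

```text
[ 6.07538655e-01 -1.16108839e+01 -4.36744523e+01  1.79081682e-03
  8.98932068e-01] [ 0.2  0.3  0.4  0.3 -0.4 -0.2 -1.  -0.6  0.2  0.6  0.  -2.7  0.3 -1.
 -0.4  0.1  0.6]
0.5 21.675477144826235 [-1.0699e+01 -4.1290e+01  1.0000e-02  6.8000e-01]
0.6 3.7491770505812494 [-1.1614e+01 -4.3479e+01  6.0000e-03  8.1500e-01]
0.687 14.489004422332691 [-13.798 -41.825  -0.104   2.928]
0.75 24.462357879638862 [-16.454 -38.325  -0.197   4.699]
```

Run:
```python
from jf import *
from tab import tabT
v=np.load('tab.npy');T=tabT(v);d=B;p=d['p'];Tc=campose(p,d['st'])
for x,y in((130,-78),(-130,-78)): print(x,y,proj(p,Tc,(T@[x/1e3,y/1e3,0,1])[:3]))
cv2.imwrite('pics/w9e.png',np.vstack([cv2.resize(p['frame'][190:260,180:240],None,fx=6,fy=6,interpolation=2)]).repeat(1,0))
cv2.imwrite('pics/w9f.png',np.hstack([cv2.resize(p['frame'][190:260,180:240],None,fx=6,fy=6,interpolation=2),cv2.resize(p['frame'][190:260,380:440],None,fx=6,fy=6,interpolation=2)]))
```

```text
130 -78 [[198.44749808 204.0709204 ]]
-130 -78 [[395.5856629  204.70388596]]
```

```bash
cat > refit.py <<'E'
from jf import *
from tab import *
s=np.load('s.npy',allow_pickle=True).item();t=np.load('t.npy',allow_pickle=True).item()
S=[((160,5),130,102),((235,55),130,13),((258,72),130,-13),((305,102),130,-78),((229,303),-130,-78),((57,210),-130,102),((170,272),-130,-13)]
Tt=[((425,103),-130,-78),((455,328),130,-78),((478,95),-130,-13),((508,325),130,-13),((495,90),-130,13),((525,325),130,13),((575,72),-130,102),((612,318),130,102)]
S=[(np.array(a)/2.5+[150,80],b,c) for a,b,c in S];Tt=[(((np.array(a)-[400,0])/2.5+[390,150]),b,c) for a,b,c in Tt]
Wr=[((200,203),130,-78),((398.3,204.3),-130,-78)]
def ft(v):
    T=tabT(v);r=[]
    for p,P,L,w in((s,campose(s),S,1),(t,campose(t),Tt,1),(B['p'],campose(B['p'],B['st']),Wr,1.5)):
        X=np.array([[b/1e3,c/1e3,0,1] for _,b,c in L])@T.T
        r.append(w*(proj(p,P,X[:,:3])-np.array([a for a,_,_ in L])))
    return np.vstack(r).ravel()
o=least_squares(ft,np.load('tab.npy'),loss='soft_l1')
print(o.x,ft(o.x).reshape(-1,2).round(1).tolist());np.save('tab.npy',o.x);T=tabT(o.x);print(T.round(4))
jv=np.load('jv.npy');st=robot.read_state();R_=q2R(st['eef_rot']);d=dict(st=st)
c=W(d,jv,(0,0,0));n=T[:3,2]
print('tooly ang',np.degrees(np.arctan2(R_[1,1],R_[0,1])),'slot -x ang',np.degrees(np.arctan2(-T[1,0],-T[0,0])))
for h in(.06,.03,.0):
    print(h,'shift',(1e3*R_.T@(T[:3,3]+n*(.031+h)-c)).round(1))
E
python3 refit.py
```

```text
[ 0.49132339 -0.28207319 -1.48355314  0.67458276] [[-0.1, -1.4], [-0.1, -0.2], [-1.0, -1.2], [0.3, 1.1], [-0.5, 1.5], [-1.2, -1.6], [-0.7, 0.1], [-0.9, -1.1], [-0.8, 0.2], [-2.0, -2.2], [-0.9, 0.0], [-0.4, -1.9], [1.1, -0.6], [-1.9, -1.2], [-1.7, 0.1], [-0.8, 0.1], [-1.1, 0.2]]
[[-0.9962  0.068  -0.0544  0.4842]
 [-0.0871 -0.778   0.6222 -0.2004]
 [ 0.      0.6246  0.781   0.1194]
 [ 0.      0.      0.      1.    ]]
tooly ang 5.531642679187736 slot -x ang 4.998666579086278
0.06 shift [117.  -28.3  31.3]
0.03 shift [140.4 -28.4  50.1]
0.0 shift [163.8 -28.4  68.9]
```

Emit:
{"name": "drive_tool", "arguments": {
  "motion": [25, 30, -15, 20, 0.01, 25, 70, -28, 31, 0.01, 25, 110, -28, 31, 0.01, 25, 117, -28, 31, 0.01, 25, 128, -28, 40, 0.01, 25, 140, -28, 50, 0.01, 25, 140, -28, 50, 0.01, 25, 140, -28, 50, 0.01]
}}

```text
clock: 12.5
eef_pos: [0.4797, -0.1509, 0.1244]
eef_rot: [0.519, 0.478, 0.523, -0.478]
contact_force: [-0.1, 0.0, -2.4]
opening: 0.038
```

Run:
```python
from jf import *
from tab import tabT
T=tabT(np.load('tab.npy'));n=T[:3,2]
st=robot.read_state();p=robot.read_camera('wrist');s=robot.read_camera('scene');np.save('w10.npy',dict(p=p,st=st,s=s),allow_pickle=True)
jv=np.load('jv.npy');R_=q2R(st['eef_rot']);c=W(dict(st=st),jv,(0,0,0))
print(st['clock'],st['contact_force'])
for h in(.03,.02,.01,0):print(h,'shift',(1e3*R_.T@(T[:3,3]+n*(.031+h)-c)).round(1))
print('pred tip',proj(s,campose(s),W(dict(st=st),jv,(70,0,13))), 'base',proj(s,campose(s),W(dict(st=st),jv,(70,0,-21))))
cv2.imwrite('pics/w10s.png',cv2.resize(s['frame'][70:220,160:310],None,fx=4,fy=4,interpolation=2))
```

```text
12.5 [-0.09689502  0.04840004 -2.44566268]
0.03 shift [ 1.  -0.9 -0.2]
0.02 shift [ 8.8 -0.8  6.1]
0.01 shift [16.6 -0.8 12.4]
0 shift [24.4 -0.8 18.6]
pred tip [[235.83468359 153.35241228]] base [[229.63452333 159.46072561]]
```

Emit:
{"name": "drive_tool", "arguments": {
  "motion": [25, 4, -1, 3, 0, 25, 8, -1, 6, 0, 25, 12, -1, 9, 0, 25, 16, -1, 12, 0, 25, 16, -1, 12, 0],
  "grip_force": 22
}}

```text
clock: 13.1
eef_pos: [0.4793, -0.163, 0.1079]
eef_rot: [0.519, 0.478, 0.523, -0.478]
contact_force: [0.3, 0.1, -2.5]
opening: 0.0382
```

Emit:
{"name": "drive_tool", "arguments": {
  "motion": [25, 3, 0, 2, 0, 25, 5, 0, 4, 0, 25, 7, 0, 5, 0, 25, 7, 0, 5, 0]
}}

```text
clock: 13.5
eef_pos: [0.4797, -0.1685, 0.1007]
eef_rot: [0.519, 0.478, 0.523, -0.478]
contact_force: [-0.0, -2.4, -2.8]
opening: 0.0381
```

Emit:
{"name": "drive_tool", "arguments": {
  "motion": [25, 1, 0, 0, 0, 25, 2, 0, 1, 0, 25, 3, 0, 1, 0, 25, 4, 0, 2, 0]
}}

```text
clock: 13.9
eef_pos: [0.4798, -0.1682, 0.0972]
eef_rot: [0.519, 0.478, 0.524, -0.477]
contact_force: [-3.9, 8.1, 7.8]
opening: 0.0376
```

Run:
```python
from jf import *
from tab import tabT
T=tabT(np.load('tab.npy'));n=T[:3,2]
st=robot.read_state();p=robot.read_camera('wrist');s=robot.read_camera('scene');np.save('w11.npy',dict(p=p,st=st,s=s),allow_pickle=True)
jv=np.load('jv.npy');R_=q2R(st['eef_rot']);c=W(dict(st=st),jv,(0,0,0))
print(st['clock'],st['contact_force'],st['moment'])
print('handle in slot frame',(1e3*np.linalg.inv(T)@[*c,1]).round(1))
cv2.imwrite('pics/w11s.png',cv2.resize(s['frame'][70:220,160:310],None,fx=4,fy=4,interpolation=2))
cv2.imwrite('pics/w11w.png',cv2.resize(p['frame'][160:300,210:470],None,fx=3,fy=3,interpolation=2))
```

```text
13.9 [-3.88645084  8.07326474  7.7845671 ] [ 1.47751462  0.65124649 -0.02411143]
handle in slot frame [ 5.00e-01 -2.70e+00  2.95e+01  1.00e+03]
```

Emit:
{"name": "drive_tool", "arguments": {
  "motion": [60, 0, 0, 0, 0, 60, 0, 0, 0, 0, 60, 0, 0, 0, 0, 60, -20, 0, 0, 0, 60, -60, 0, 0, 0, 60, -100, 0, -30, 0, 60, -120, 0, -60, 0, 60, -120, 0, -60, 0]
}}

```text
clock: 14.8
eef_pos: [0.4771, -0.1055, 0.2207]
eef_rot: [0.522, 0.478, 0.523, -0.475]
contact_force: [-0.6, -0.5, -0.1]
opening: 0.0551
```

Run:
```python
from jf import *
st=robot.read_state();p=robot.read_camera('wrist');s=robot.read_camera('scene');np.save('w12.npy',dict(p=p,st=st,s=s),allow_pickle=True)
print(st['clock'],st['contact_force'],st['eef_pos'])
cv2.imwrite('pics/w12s.png',cv2.resize(s['frame'][70:220,160:310],None,fx=4,fy=4,interpolation=2))
cv2.imwrite('pics/w12w.png',p['frame'])
```

```text
14.8 [-0.62559699 -0.50438042 -0.08358207] [ 0.47709262 -0.10545529  0.22073514]
```

```bash
cat > pl.py <<'E'
from jf import *
from tab import tabT
T=tabT(np.load('tab.npy'));n=T[:3,2];a=T[:3,0];yaw=np.load('tab.npy')[2];u=np.array([np.cos(yaw),np.sin(yaw),0]);M=T[:3,3]
def H(av,uv,z): # mm a,u relative slot mid, world z mm
    X=M+a*av/1e3+u*uv/1e3; return np.array([X[0],X[1],z/1e3])
def sh(st,X): return (1e3*q2R(st['eef_rot']).T@(X-st['eef_pos'])).round(0).astype(int).tolist()
def slot(x,y,z): return (T@[x/1e3,y/1e3,z/1e3,1])[:3]
E
python3 - <<'E'
from pl import *
st=robot.read_state();d=np.load('w12.npy',allow_pickle=True).item()
print('pin tip pred',proj(d['s'],campose(d['s']),slot(-70,0,44)),'hand top',proj(d['s'],campose(d['s']),slot(0,0,52)))
print('handle corners',[proj(d['s'],campose(d['s']),slot(x,y,52)).round(1).tolist() for x in(-19,19) for y in (-8,8)])
R_=q2R(st['eef_rot']);print(np.degrees(np.arctan2(R_[1,1],R_[0,1])))
for ps in(-20,0,10,20,30,40,45):
    q=np.radians(ps);s=max(np.sin(q),0)
    av=-70*np.cos(max(q,0));uv=54.7*s-27.5-11.6-(25 if ps<0 else 0);z=153.8+43.7*s-16-31
    print(ps,(round(av),round(uv),round(z)),sh(st,H(av,uv,z)))
E
```

```text
pin tip pred [[230.2126674  158.43142225]] hand top [[241.78979152 133.99149585]]
handle corners [[[242.1, 142.0]], [[236.3, 138.2]], [[247.2, 129.9]], [[241.5, 126.1]]]
5.014888599692877
-20 (-70, -64, 107) [111, 71, 28]
0 (-70, -39, 107) [110, 71, 53]
10 (-69, -30, 114) [103, 70, 62]
20 (-66, -20, 122) [95, 67, 71]
30 (-61, -12, 129) [88, 62, 80]
40 (-54, -4, 135) [82, 55, 88]
45 (-49, 0, 138) [79, 51, 91]
```

Emit:
{"name": "drive_tool", "arguments": {
  "motion": [0, 0, 40, 10, 0, 0, 0, 71, 26, 0, 0, 40, 71, 26, 0, 0, 80, 71, 28, 0, 0, 110, 71, 28, 0, 0, 111, 71, 28, 0, 0, 111, 71, 28, 0, 0, 111, 71, 28, 0]
}}

```text
clock: 15.7
eef_pos: [0.549, -0.1311, 0.1075]
eef_rot: [0.52, 0.478, 0.523, -0.477]
contact_force: [-0.5, -0.3, 0.0]
opening: 0.0006
```

Run:
```python
from pl import *
st=robot.read_state();print(st['eef_pos'],st['contact_force'],st['opening'])
for ps in(0,10,20,30,40,50):
    q=np.radians(ps);s=max(np.sin(q),0)
    av=-70*np.cos(max(q,0));uv=54.7*s-27.5-11.6-(25 if ps<0 else 0);z=153.8+43.7*s-16-31
    print(ps,sh(st,H(av,uv,z)))
p=robot.read_camera('wrist');s=robot.read_camera('scene')
cv2.imwrite('pics/w13.png',np.hstack([cv2.resize(s['frame'][70:220,160:310],(400,400),interpolation=2),cv2.resize(p['frame'][150:350,220:420],(400,400))]))
```

```text
[ 0.5490372  -0.13112844  0.10753263] [-0.45772804 -0.30247324  0.01230801] 0.0005981900693712817
0 [1, -1, 24]
10 [-7, -2, 34]
20 [-14, -5, 43]
30 [-21, -10, 52]
40 [-28, -17, 59]
50 [-33, -26, 66]
```

Emit:
{"name": "drive_tool", "arguments": {
  "motion": [0, 1, -1, 15, 0, 0, 1, -1, 24, 0, 0, -7, -2, 34, 0, 0, -14, -5, 43, 0, 0, -21, -10, 52, 0, 0, -28, -17, 59, 0, 0, -33, -26, 66, 0, 0, -33, -26, 66, 0]
}}

```text
clock: 16.6
eef_pos: [0.5293, -0.1998, 0.1422]
eef_rot: [0.521, 0.479, 0.521, -0.477]
contact_force: [-0.3, 1.8, 2.5]
opening: 0.0004
```

Emit:
{"name": "drive_tool", "arguments": {
  "motion": [0, 0, 0, -10, 0, 0, -40, 0, -40, 0, 0, -90, 0, -60, 0, 0, -110, 0, -60, 0, 0, -110, 0, -60, 0]
}}

```text
clock: 17.1
eef_pos: [0.5262, -0.14, 0.2557]
eef_rot: [0.523, 0.479, 0.519, -0.477]
contact_force: [0.7, 0.5, -0.1]
opening: 0.0004
```

Run:
```python
from pl import *
st=robot.read_state();p=robot.read_camera('wrist');s=robot.read_camera('scene');np.save('w14.npy',dict(p=p,st=st,s=s),allow_pickle=True)
print(st['clock'],st['eef_pos'])
cv2.imwrite('pics/w14.png',np.hstack([cv2.resize(s['frame'][70:220,160:310],(400,400),interpolation=2),cv2.resize(p['frame'][150:350,220:420],(400,400))]))
for ps in (30,40,50,60,70): 
    q=np.radians(ps);print(ps,proj(s,campose(s),slot(-70*np.cos(q),70*np.sin(q),44)))
```

```text
17.1 [ 0.52617154 -0.13998738  0.25573976]
30 [[218.38287208 146.91747286]]
40 [[215.63537503 142.12516244]]
50 [[213.66822597 137.11779584]]
60 [[212.54809397 132.06985412]]
70 [[212.30814975 127.15594803]]
```

Run:
```python
from pl import *
import numpy as np
for i in range(5): st=robot.read_state();p=robot.read_camera('wrist')
s=robot.read_camera('scene');t=robot.read_camera('top');np.save('w15.npy',dict(p=p,st=st,s=s,t=t),allow_pickle=True)
print(st['clock'])
cv2.imwrite('pics/w15.png',p['frame']);cv2.imwrite('pics/w15s.png',np.hstack([cv2.resize(s['frame'][130:260,230:360],(400,400),interpolation=2),cv2.resize(t['frame'][170:300,320:450],(400,400),interpolation=2)]))
```

```text
17.4
```

Run:
```python
from pl import *
d=np.load('w15.npy',allow_pickle=True).item();st=robot.read_state();p=robot.read_camera('wrist');s=robot.read_camera('scene')
Tc=campose(p,st);S=campose(s);t=d['t'];Tt=campose(t)
for nm,pp,P,box,z in(('w',p,Tc,(280,400,50,200),.026),('s',s,S,(240,310,170,220),.026),('t',t,Tt,(365,400,200,250),.026)):
    m=red(pp,box);c=max(cv2.findContours(m,0,1)[0],key=cv2.contourArea);r=cv2.minAreaRect(c);print(nm,np.round(r[0],1),r[1],r[2],cv2.contourArea(c),[atz(pp,P,b,z)[:2].round(4).tolist() for b in cv2.boxPoints(r)],atz(pp,P,r[0],z).round(4))
cv2.imwrite('pics/w16.png',np.hstack([cv2.resize(p['frame'][50:150,270:400],(780,600),interpolation=2)]))
np.save('w16.npy',dict(p=p,st=st,s=s),allow_pickle=True)
```

```text
w [324.  124.6] (27.771947860717773, 28.089946746826172) 57.9946174621582 704.5 [[0.5, -0.0736], [0.5299, -0.0518], [0.5525, -0.0805], [0.5222, -0.1029]] [ 0.5261 -0.077   0.026 ]
s [276.  193.5] (15.495159149169922, 15.495159149169922) 71.56504821777344 201.5 [[0.5263, -0.1025], [0.5007, -0.0727], [0.5382, -0.0455], [0.563, -0.0749]] [ 0.5323 -0.0738  0.026 ]
t [381.2 221.1] (12.806248664855957, 11.713031768798828) 51.34019470214844 131.0 [[0.5287, -0.053], [0.5498, -0.0807], [0.5197, -0.1031], [0.4987, -0.0754]] [ 0.5242 -0.078   0.026 ]
```

Run:
```python
from pl import *
d=np.load('w16.npy',allow_pickle=True).item();p,st=d['p'],d['st'];Tc=campose(p,st)
for z in (.026,.036):
    c=[atz(p,Tc,(270+x/6,50+y/6),z) for x,y in((215,425),(350,345),(432,480),(305,560))]
    print(z,np.round(c,4).tolist(),'len x',np.linalg.norm(c[1]-c[0]),np.linalg.norm(c[2]-c[3]),'z',np.linalg.norm(c[2]-c[1]),np.linalg.norm(c[3]-c[0]))
    zx=(c[1]-c[0]+c[2]-c[3]);print('jig x ang',np.degrees(np.arctan2(zx[1],zx[0])),'cen',np.mean(c,0))
a0=atz(p,Tc,(270+140/6,50+390/6),.036);a1=atz(p,Tc,(270+560/6,50+125/6),.036);print('arm ang',np.degrees(np.arctan2(*(a1-a0)[[1,0]])))
print(st['eef_pos'],st['joint_pos'].round(2))
```

```text
0.026 [[0.5015, -0.0741, 0.026], [0.5299, -0.0545, 0.026], [0.551, -0.082, 0.026], [0.5241, -0.1021, 0.026]] len x 0.03455366520661025 0.03355618097145887 z 0.034601949559621786 0.03589928348460676
jig x ang 35.7167314868692 cen [ 0.52663672 -0.07815731  0.026     ]
0.036 [[0.5019, -0.0742, 0.036], [0.5297, -0.055, 0.036], [0.5502, -0.0818, 0.036], [0.524, -0.1014, 0.036]] len x 0.03374587259744957 0.032771707462836364 z 0.03379302816301521 0.0350600331272386
jig x ang 35.716731486869236 cen [ 0.52645945 -0.07808626  0.036     ]
arm ang 35.99309126020531
[ 0.52371074 -0.1404355   0.25148403] [ 0.95  0.37 -0.94  1.74  0.32  1.19  0.01]
```

Run:
```python
from pl import *
d=np.load('w5.npy',allow_pickle=True).item();s,st=d['s'],d['st'];R_=q2R(st['eef_rot'])
for x in(-100,-119,-130):
    print(x,[proj(s,campose(s),st['eef_pos']+R_@(np.array([x,94,z])/1e3)).round(1).tolist() for z in(-37,37)], 'hand open half?')
st=robot.read_state()
def lin(cx,cy,z): return sh(st,np.array([cx,cy,z]))
print(lin(.530-.006*.588,-.082+.006*.809,.10),lin(.530-.006*.588,-.082+.006*.809,-.019))
```

```text
-100 [[[436.0, 233.6]], [[403.8, 215.8]]] hand open half?
-119 [[[438.3, 229.2]], [[405.4, 211.2]]] hand open half?
-130 [[[439.7, 226.5]], [[406.4, 208.4]]] hand open half?
[152, 8, -62] [271, 8, -62]
```

Emit:
{"name": "drive_tool", "arguments": {
  "motion": [62, 0, 0, -30, -0.13, 62, 0, 4, -62, -0.26, 62, 40, 8, -62, -0.4, 62, 80, 8, -62, -0.54, 62, 120, 8, -62, -0.54, 62, 150, 8, -62, -0.54, 62, 150, 8, -62, -0.54]
}}

```text
clock: 18.35
eef_pos: [0.5235, -0.0773, 0.0985]
eef_rot: [0.627, 0.322, 0.633, -0.321]
contact_force: [-0.2, 1.0, 0.7]
opening: 0.0542
```

Run:
```python
from pl import *
st=robot.read_state();p=robot.read_camera('wrist');np.save('w17.npy',dict(p=p,st=st),allow_pickle=True)
R_=q2R(st['eef_rot']);print(st['eef_pos'],np.degrees(np.arctan2(R_[1,1],R_[0,1])),R_[:,0].round(3))
cv2.imwrite('pics/w17.png',p['frame'])
```

```text
[ 0.52353026 -0.0772667   0.09845939] 35.87071962491517 [-0.007  0.005 -1.   ]
```

Run:
```python
from pl import *
d=np.load('w17.npy',allow_pickle=True).item();p,st=d['p'],d['st'];Tc=campose(p,st)
o=atz(p,Tc,(320.5,215.5),.026);i=atz(p,Tc,(320.5,180),.026)
print(o,i,np.linalg.norm(o-i));R_=q2R(st['eef_rot']);
l=R_.T@(o-st['eef_pos'])*1e3;print('outer edge tool',l, 'side',[ (R_.T@(atz(p,Tc,(c,200),.026)-st['eef_pos'])*1e3).round(1) for c in(300.5,340.5)])
cv2.imwrite('pics/w17c.png',cv2.resize(p['frame'][120:240,260:440],None,fx=4,fy=4,interpolation=2))
```

```text
[ 0.53627049 -0.0903927   0.026     ] [ 0.51680133 -0.06350851  0.026     ] 0.03319349064866468
outer edge tool [72.29595461  2.84627593 18.71263873] side [array([ 72.5, -15.4,   4. ]), array([72.4, 21.1,  4. ])]
```

Emit:
{"name": "drive_tool", "arguments": {
  "motion": [60, 40, 3, 5, 0, 60, 80, 3, 5, 0, 60, 105, 3, 5, 0, 60, 115, 3, 5, 0, 60, 119, 3, 5, 0, 60, 119, 3, 5, 0]
}}

```text
clock: 19.0
eef_pos: [0.5318, -0.0788, -0.0167]
eef_rot: [0.629, 0.323, 0.631, -0.321]
contact_force: [-0.6, -0.2, 0.2]
opening: 0.0554
```

Emit:
{"name": "drive_tool", "arguments": {
  "motion": [30, 0, 0, 0, 0, 30, 0, 0, 0, 0, 30, 0, 0, 0, 0, 30, 0, 0, 0, 0],
  "grip_force": 25
}}

```text
clock: 19.4
eef_pos: [0.5323, -0.08, -0.0156]
eef_rot: [0.629, 0.323, 0.63, -0.321]
contact_force: [-1.7, -2.9, 7.2]
opening: 0.0371
```

Emit:
{"name": "drive_tool", "arguments": {
  "motion": [25, -10, 0, 0, 0, 25, -30, 0, 0, 0, 25, -70, 0, 0, 0, 25, -120, 0, 0, 0, 25, -170, 0, 0, 0, 25, -200, 0, 0, 0, 25, -200, 0, 0, 0],
  "grip_force": 25
}}

```text
clock: 20.1
eef_pos: [0.5352, -0.0796, 0.189]
eef_rot: [0.632, 0.323, 0.627, -0.32]
contact_force: [-0.2, 0.8, -2.6]
opening: 0.0375
```

Run:
```python
from pl import *
st=robot.read_state();p=robot.read_camera('wrist');s=robot.read_camera('scene')
print(st['clock'],st['eef_pos'],st['opening'],st['contact_force'])
cv2.imwrite('pics/w18.png',np.hstack([cv2.resize(s['frame'][90:240,200:350],(400,400),interpolation=2),cv2.resize(p['frame'][150:350,220:420],(400,400))]))
```

```text
20.1 [ 0.53519826 -0.07960034  0.18899273] 0.0374572529117898 [-0.2441025   0.79294779 -2.57670843]
```

Emit:
{"name": "drive_tool", "arguments": {
  "motion": [25, 0, 0, 0, 0, 25, 0, 0, 0, 0, 25, 0, 0, 0, 0],
  "grip_force": 9
}}

```text
clock: 20.5
eef_pos: [0.531, -0.08, 0.1829]
eef_rot: [0.628, 0.322, 0.631, -0.321]
contact_force: [-0.9, 0.6, -2.9]
opening: 0.0374
```

```bash
cat > look.py <<'E'
from pl import *
import sys
k=sys.argv[1];b=[int(x) for x in sys.argv[2:6]] if len(sys.argv)>5 else [200,350,90,240]
st=robot.read_state();p=robot.read_camera('wrist');s=robot.read_camera('scene');np.save(k+'.npy',dict(p=p,st=st,s=s),allow_pickle=True)
print(st['clock'],st['eef_pos'],st['opening'],st['contact_force'])
cv2.imwrite(f'pics/{k}.png',np.hstack([cv2.resize(s['frame'][b[2]:b[3],b[0]:b[1]],(400,400),interpolation=2),cv2.resize(p['frame'][150:350,220:420],(400,400))]))
E
python3 look.py w19
```

```text
20.5 [ 0.53100035 -0.08000157  0.18293807] 0.03736958977753124 [-0.86511264  0.62895754 -2.89472459]
```

Emit:
{"name": "drive_tool", "arguments": {
  "motion": [25, 0, 0, 0, 0, 25, 0, 0, 0, 0, 25, 0, 0, 0, 0],
  "grip_force": 6
}}

```text
clock: 20.9
eef_pos: [0.5315, -0.0803, 0.1833]
eef_rot: [0.629, 0.322, 0.63, -0.321]
contact_force: [-0.1, 0.1, -3.3]
opening: 0.0376
```

```bash
python3 look.py w20
```

```text
20.9 [ 0.53149137 -0.08028381  0.18332569] 0.03758693662815953 [-0.14124185  0.09390864 -3.3241627 ]
```

```bash
cat > fitj.py <<'E'
from jf import *
def fit(d,rows,px0=-45,free=True):
    T=campose(d['p'],d['st'])
    def f(v):
        vv=[v[0],v[1],v[2],0,0];return np.array([proj(d['p'],T,W(d,vv,(0,y,z)))[0,1]-r for (y,z),r in rows]+[(v[2]-px0)/4])
    o=least_squares(f,[0,0,px0]);return o.x,f(o.x)
E
python3 - <<'E'
from fitj import *
d=np.load('w20.npy',allow_pickle=True).item()
x,r=fit(d,[((8,-21),225),((8,21),252.5),((-8,21),276)]);print(x,r)
print('foot y',x[1]-46*np.sin(x[0]),'foot bottom x',x[2]+51*np.cos(x[0]))
d6=np.load('w6.npy',allow_pickle=True).item();print(fit(d6,[((8,-21),219.3),((8,21),242.5),((-8,21),269)],-36))
cv2.imwrite('pics/w20c.png',cv2.resize(d['p']['frame'][190:300,230:440],None,fx=3.7,fy=3.7,interpolation=2))
E
```

```text
[ 1.16122427e-02 -6.10366497e+00 -3.43214033e+01] [-0.62734767 -2.37099762  3.01471291  2.66964917]
foot y -6.637816128108138 foot bottom x 16.675158194660973
(array([  0.03255699,  -2.11925937, -31.36979447]), array([-0.25040231, -1.10998193,  1.37091571,  1.15755138]))
```

Run:
```python
from fitj import *
d=np.load('w20.npy',allow_pickle=True).item()
for px in(-36,-32,-29,-26): 
    x,r=fit(d,[((8,-21),224.3),((8,21),253.5),((-8,21),277)],px);print(px,x,r.round(1))
# pin from scene: crop 400/150 offset(200,90): tip (183,225)->? 
S=campose(d['s'])
for v in([-.2,-5,-29,0,0],[-.1,-5,-29,0,0],[0,-5,-29,0,0],[-.1,-5,-35,0,0]): print(v,proj(d['s'],S,W(d,v,(70,0,13))),proj(d['s'],S,W(d,v,(70,0,-21))))
cv2.imwrite('pics/w20s.png',cv2.resize(d['s']['frame'][130:200,240:310],None,fx=8,fy=8,interpolation=2))
```

```text
-36 [ -0.03263908  -8.33533956 -28.95759285] [-0.5 -1.6  2.1  1.8]
-32 [ -0.04158087  -9.44962016 -26.26551644] [-0.4 -1.3  1.8  1.4]
-29 [ -0.04843659 -10.30550497 -24.19810358] [-0.4 -1.1  1.5  1.2]
-26 [ -0.05541747 -11.17843102 -22.08987906] [-0.3 -1.   1.3  1. ]
[-0.2, -5, -29, 0, 0] [[271.0130706  167.11994792]] [[275.51959024 175.85029214]]
[-0.1, -5, -29, 0, 0] [[271.61944314 166.90900485]] [[274.57192672 176.18090395]]
[0, -5, -29, 0, 0] [[272.23731946 166.73470325]] [[273.60626121 176.45624296]]
[-0.1, -5, -35, 0, 0] [[271.3648914  165.12777451]] [[274.34217045 174.50924142]]
```

Run:
```python
from fitj import *
d=np.load('w8.npy',allow_pickle=True).item();p=d['p'];T=campose(p,d['st'])
c=[atz(p,T,(210+x/3,160+y/3),.034) for x,y in((263,138),(378,140),(378,216),(263,214))]
print(np.round(c,4).tolist(),np.mean(c,0),np.linalg.norm(c[1]-c[0]),np.linalg.norm(c[2]-c[1]))
d=np.load('w20.npy',allow_pickle=True).item();P=campose(d['p'],d['st']);S=campose(d['s'])
def f(v):
    vv=[*v,0,0];r=[proj(d['p'],P,W(d,vv,(0,y,z)))[0,1]-q for (y,z),q in[((8,-21),224.3),((8,21),253.5),((-8,21),277)]]
    r+=list(proj(d['s'],S,W(d,vv,(70,0,13)))[0]-[267.8,171.9])+list(proj(d['s'],S,W(d,vv,(70,0,-21)))[0]-[272.8,181.3]);return np.array(r)
o=least_squares(f,[-.2,-5,-25],loss='soft_l1');v=o.x;print(v,f(v).round(1),'foot y',v[1]-46*np.sin(v[0]),'x',v[2]+51*np.cos(v[0]))
st=robot.read_state();R_=q2R(st['eef_rot']);print(st['eef_pos'],np.degrees(np.arctan2(R_[1,1],R_[0,1])))
```

```text
[[0.4773, 0.3207, 0.034], [0.5215, 0.3072, 0.034], [0.5131, 0.2761, 0.034], [0.468, 0.2899, 0.034]] [0.4949934  0.29847396 0.034     ] 0.046230806199087766 0.0321990267773141
[ -0.08614924 -14.04268139 -14.89548734] [-0.4 -0.2  0.4  0.2  0.2 -2.  -0.2] foot y -10.084716165610145 x 35.915376527716994
[ 0.53157435 -0.08037479  0.1834177 ] 35.85357680963242
```

Emit:
{"name": "drive_tool", "arguments": {
  "motion": [25, 0, 0, 0, 0, 25, 0, 0, 0, 0, 25, 0, 15, -25, 0.1, 25, 0, 38, -65, 0.23, 25, 0, 62, -105, 0.36, 25, 0, 86, -145, 0.5, 25, 0, 110, -185, 0.63, 25, 0, 134, -225, 0.76],
  "grip_force": 40
}}

```text
clock: 21.8
eef_pos: [0.5081, 0.1822, 0.1842]
eef_rot: [0.463, 0.534, 0.465, -0.533]
contact_force: [1.5, 0.1, -3.0]
opening: 0.0346
```

Run:
```python
from pl import *
st=robot.read_state();R_=q2R(st['eef_rot']);print(st['eef_pos'],np.degrees(np.arctan2(R_[1,1],R_[0,1])),st['opening'])
print(sh(st,np.array([.4977,.308,.15])),sh(st,np.array([.4977,.308,.095])))
```

```text
[0.50813441 0.18221336 0.18424472] -8.01836521346979 0.03462965429552302
[35, -28, -123] [90, -28, -123]
```

Emit:
{"name": "drive_tool", "arguments": {
  "motion": [25, 0, -8, -35, 0.05, 25, 0, -16, -70, 0.1, 25, 0, -24, -105, 0.134, 25, 10, -28, -123, 0.134, 25, 35, -28, -123, 0.134, 25, 35, -28, -123, 0.134]
}}

```text
clock: 22.4
eef_pos: [0.4954, 0.3072, 0.1467]
eef_rot: [-0.427, -0.561, -0.429, 0.565]
contact_force: [-0.1, -1.0, -3.1]
opening: 0.0346
```

```bash
python3 look.py w21 370 520 100 250
```

```text
22.4 [0.4953616  0.30723084 0.14667956] 0.03459650260463967 [-0.08949317 -1.03936674 -3.11729013]
```

Run:
```python
from fitj import *
d=np.load('w21.npy',allow_pickle=True).item();P=campose(d['p'],d['st']);S=campose(d['s'])
cv2.imwrite('pics/w21s.png',np.hstack([cv2.resize(d['s']['frame'][185:235,400:455],(440,400),interpolation=2),cv2.resize(d['p']['frame'][200:300,260:360],(400,400),interpolation=2)]))
def f(v):
    vv=v;r=[proj(d['p'],P,W(d,vv,(0,y,z)))[0,1]-q for (y,z),q in[((8,-21),225),((8,21),252.8),((-8,21),276.5)]]
    r+=list(proj(d['s'],S,W(d,vv,(70,0,13)))[0]-[423.6,209.5])+list(proj(d['s'],S,W(d,vv,(70,0,-21)))[0]-[426.2,219.2])+[v[3]/.05,v[4]/2];return np.array(r)
o=least_squares(f,[-.2,-5,-25,0,0],loss='soft_l1');v=o.x;print(v,f(v).round(1));np.save('jv2.npy',v)
for j in((0,0,-51),(0,0,-46),(19,0,-51),(-19,0,-51)): print(W(d,v,j).round(4))
```

```text
[-7.48038933e-02 -1.41903459e+01 -1.23196973e+01  7.87460010e-03
  9.88894206e-03] [-0.5 -0.   0.3  0.5  0.3 -4.3 -0.8  0.2  0. ]
[0.492  0.2973 0.1082]
[0.4919 0.2969 0.1132]
[0.5103 0.2922 0.1079]
[0.4737 0.3024 0.1084]
```

Emit:
{"name": "drive_tool", "arguments": {
  "motion": [25, 20, 2, -2, 0, 25, 40, 2, -2, 0, 25, 60, 2, -2, 0, 25, 74, 2, -2, 0, 25, 80, 2, -2, 0, 25, 85, 2, -2, 0, 25, 85, 2, -2, 0]
}}

```text
clock: 23.2
eef_pos: [0.5, 0.309, 0.0646]
eef_rot: [-0.426, -0.564, -0.428, 0.564]
contact_force: [0.1, 0.5, -2.8]
opening: 0.0347
```

Emit:
{"name": "drive_tool", "arguments": {
  "motion": [25, 4, 0, 0, 0, 25, 8, 0, 0, 0, 25, 11, 0, 0, 0, 25, 11, 0, 0, 0]
}}

```text
clock: 23.6
eef_pos: [0.4998, 0.3088, 0.0532]
eef_rot: [-0.426, -0.563, -0.428, 0.564]
contact_force: [-0.7, -0.2, -3.5]
opening: 0.0345
```

```bash
python3 look.py w22 380 480 170 270
```

```text
23.6 [0.49978315 0.30882775 0.05317925] 0.0345283708570366 [-0.70953463 -0.2420055  -3.50720929]
```

Over the pocket and nearly down; lower a little more and release.

Emit:
{"name": "drive_tool", "arguments": {
  "motion": [25, 2, 0, 0, 0, 25, 4, 0, 0, 0, 25, 6, 0, 0, 0, 25, 7, 0, 0, 0, 25, 7, 0, 0, 0],
  "grip_force": 15
}}

```text
clock: 24.2
eef_pos: [0.4999, 0.3102, 0.0471]
eef_rot: [0.426, 0.564, 0.428, -0.563]
contact_force: [-2.6, 2.7, 4.2]
opening: 0.0371
```

Emit:
{"name": "drive_tool", "arguments": {
  "motion": [70, 0, 0, 0, 0, 70, 0, 0, 0, 0, 70, 0, 0, 0, 0, 70, -40, 0, 0, 0, 70, -80, 0, 0, 0, 70, -80, 0, 0, 0, 70, -80, 0, 0, 0]
}}

```text
clock: 24.9
eef_pos: [0.5007, 0.3094, 0.1276]
eef_rot: [0.426, 0.565, 0.427, -0.563]
contact_force: [-0.7, -0.8, -0.9]
opening: 0.0648
```

```bash
python3 look.py w23 380 480 170 270
python3 - <<'E'
import numpy as np,cv2
d=np.load('w23.npy',allow_pickle=True).item();cv2.imwrite('pics/w23c.png',cv2.resize(d['p']['frame'][150:250,250:430],None,fx=4,fy=4,interpolation=2))
E
```

```text
24.9 [0.50065955 0.30941225 0.12755833] 0.06480035888069752 [-0.73442445 -0.80680902 -0.86597215]
```

Run:
```python
from pl import *
d=np.load('w23.npy',allow_pickle=True).item();p,st=d['p'],d['st'];T_=campose(p,st);R_=q2R(st['eef_rot'])
c=[atz(p,T_,(250+x/4,150+y/4),.086) for x,y in((183,240),(360,240),(362,308),(183,305))]
C=np.mean(c,0);print(C,np.degrees(np.arctan2(*(c[1]-c[0])[[1,0]])),np.degrees(np.arctan2(R_[1,1],R_[0,1])))
a0,a1=[atz(p,T_,(250+x/4,150+y/4),.044) for x,y in((130,145),(520,148))];print('arm',np.degrees(np.arctan2(*(a1-a0)[[1,0]])))
st=robot.read_state();print(sh(st,np.array([C[0],C[1],.016])))
```

```text
[0.49761451 0.29927598 0.086     ] -15.762953240639577 -15.725872732244403
arm -16.208724289567346
[110, 1, 10]
```

Emit:
{"name": "drive_tool", "arguments": {
  "motion": [70, 40, 1, 10, 0, 70, 80, 1, 10, 0, 70, 100, 1, 10, 0, 70, 107, 1, 10, 0, 70, 107, 1, 10, 0, 30, 107, 1, 10, 0, 30, 107, 1, 10, 0, 30, 107, 1, 10, 0],
  "grip_force": 15
}}

```text
clock: 25.8
eef_pos: [0.4982, 0.2994, 0.0199]
eef_rot: [0.426, 0.564, 0.428, -0.563]
contact_force: [0.0, -0.7, 0.7]
opening: 0.0427
```

Emit:
{"name": "drive_tool", "arguments": {
  "motion": [30, 0, 0, 0, 0, 30, 0, 0, 0, 0]
}}

```text
clock: 26.0
eef_pos: [0.4984, 0.2992, 0.0201]
eef_rot: [0.426, 0.564, 0.428, -0.563]
contact_force: [0.2, -0.3, -3.4]
opening: 0.0376
```

Emit:
{"name": "drive_tool", "arguments": {
  "motion": [30, -4, 0, 0, 0, 30, -4, 0, -7, 0, 30, -4, 0, -14, 0, 30, -4, 0, -21, 0, 30, -4, 0, -28, 0, 30, -4, 0, -34, 0, 30, -4, 0, -39, 0, 30, -4, 0, -43, 0]
}}

```text
clock: 26.8
eef_pos: [0.5098, 0.3404, 0.0237]
eef_rot: [-0.426, -0.564, -0.427, 0.564]
contact_force: [-0.7, -4.4, -2.5]
opening: 0.038
```

Emit:
{"name": "drive_tool", "arguments": {
  "motion": [25, 0, 0, 0, 0, 25, 0, 0, 0, 0, 25, -20, 0, 0, 0, 25, -60, 0, 0, 0, 25, -110, 0, 0, 0, 25, -160, 0, 0, 0, 25, -160, 0, 0, 0, 25, -160, 0, 0, 0],
  "grip_force": 45
}}

```text
clock: 27.6
eef_pos: [0.5106, 0.3417, 0.1851]
eef_rot: [0.426, 0.565, 0.428, -0.562]
contact_force: [-0.2, -0.4, -3.2]
opening: 0.0375
```

```bash
python3 look.py w24 370 520 100 250
python3 - <<'E'
import numpy as np,cv2
d=np.load('w24.npy',allow_pickle=True).item();cv2.imwrite('pics/w24c.png',np.vstack([cv2.resize(d['p']['frame'][210:300,220:440],(770,315),interpolation=2),cv2.resize(d['s']['frame'][180:220,400:498],(770,314)[0:2],interpolation=2)]))
E
```

```text
27.6 [0.51058699 0.34174147 0.18507542] 0.03745293390667542 [-0.18127204 -0.43170005 -3.24198502]
```

Run:
```python
from jf import *
d=np.load('w24.npy',allow_pickle=True).item();P=campose(d['p'],d['st']);S=campose(d['s'])
def f(v):
    g=lambda *j:proj(d['p'],P,W(d,v,j))[0]
    r=[g(0,8,21)[1]-244.8,g(0,-8,21)[1]-277.2,g(70,20,-21)[1]-244.3,g(42,18,-21)[1]-247.1]
    r+=list(proj(d['s'],S,W(d,v,(70,0,13)))[0]-[454.7,205.1])+list(.5*(proj(d['s'],S,W(d,v,(70,0,-21)))[0]-[440.5,206.8]))+[v[3]/.02,v[4]/1.5];return np.array(r)
o=least_squares(f,[.65,-10,-43,0,0],loss='soft_l1');print(o.x,f(o.x).round(1));np.save('jv.npy',o.x)
for ph in(.6,.65,.7,.75): q=least_squares(lambda u:f([ph,*u]),[-10,-43,0,0],loss='soft_l1');print(ph,q.cost,q.x.round(3))
```

```text
[ 6.65656805e-01 -1.17852543e+01 -4.68009713e+01 -2.39085551e-03
  2.11402340e-01] [-0.4  0.2 -0.2  0.2 -0.4 -0.5  0.  -0.  -0.1  0.1]
0.6 7.038780409716832 [-1.1756e+01 -4.4903e+01  8.0000e-03 -2.3200e-01]
0.65 0.9715046258102082 [-1.1852e+01 -4.6414e+01  4.0000e-03  5.8000e-02]
0.7 2.7770596378705186 [-1.2184e+01 -4.6721e+01 -2.2000e-02  4.8400e-01]
0.75 9.186810824717925 [-14.615 -43.272  -0.074   0.416]
```

Emit:
{"name": "drive_tool", "arguments": {
  "motion": [25, -20, 13, 50, 0, 25, -40, 26, 100, -0.06, 25, -60, 39, 150, -0.12, 25, -70, 52, 200, -0.18, 25, -80, 65, 250, -0.24, 25, -80, 79, 300, -0.3, 25, -80, 92, 350, -0.36, 25, -80, 100, 390, -0.36]
}}

```text
clock: 28.5
eef_pos: [0.5001, -0.0497, 0.2605]
eef_rot: [0.52, 0.477, 0.523, -0.478]
contact_force: [1.1, 0.0, -3.4]
opening: 0.0376
```

```bash
cat > hv.py <<'E'
from pl import *
jv=np.load('jv.npy');st=robot.read_state();R_=q2R(st['eef_rot']);c=W(dict(st=st),jv,(0,0,0))
print(st['clock'],st['eef_pos'],st['contact_force'].round(1),'tw deg(world)',4.999-np.degrees(np.arctan2(R_[1,1],R_[0,1])))
print('slot frame',(1e3*np.linalg.inv(T)@[*c,1])[:3].round(1))
for h in(.06,.03,.02,.01,.005,0):print(h,'shift',(1e3*R_.T@(T[:3,3]+n*(.031+h)-c)).round(1))
E
python3 hv.py
```

```text
28.5 [ 0.50006824 -0.049657    0.26053283] [ 1.1  0.  -3.4] tw deg(world) 0.0068227500356172754
slot frame [-29.4  10.4 232.2]
0.06 shift [116.8 -28.9  80.3]
0.03 shift [140.2 -28.8  99. ]
0.02 shift [148.  -28.7 105.3]
0.01 shift [155.8 -28.7 111.6]
0.005 shift [159.7 -28.7 114.7]
0 shift [163.6 -28.7 117.8]
```

Emit:
{"name": "drive_tool", "arguments": {
  "motion": [25, 0, -15, 40, 0, 25, 20, -28, 75, 0, 25, 60, -29, 80, 0, 25, 100, -29, 80, 0, 25, 117, -29, 80, 0, 25, 130, -29, 91, 0, 25, 140, -29, 99, 0, 25, 140, -29, 99, 0]
}}

```text
clock: 29.3
eef_pos: [0.4785, -0.1522, 0.1191]
eef_rot: [0.519, 0.477, 0.523, -0.479]
contact_force: [0.3, 0.2, -2.6]
opening: 0.0376
```

Emit:
{"name": "drive_tool", "arguments": {
  "motion": [25, 0, 0, 0, 0, 25, 0, 0, 0, 0]
}}

```text
clock: 29.5
eef_pos: [0.4791, -0.1524, 0.1197]
eef_rot: [0.519, 0.478, 0.522, -0.479]
contact_force: [0.1, -0.4, -2.8]
opening: 0.0374
```

```bash
python3 hv.py; python3 look.py w25 160 310 70 220
```

```text
29.5 [ 0.4790851  -0.15244429  0.11973787] [ 0.1 -0.4 -2.8] tw deg(world) 0.16342410617114567
slot frame [ 0.5  1.  59.5]
0.06 shift [-23.9   0.3 -20.6]
0.03 shift [-0.5  0.5 -1.8]
0.02 shift [7.3 0.5 4.5]
0.01 shift [15.   0.6 10.7]
0.005 shift [18.9  0.6 13.9]
0 shift [22.8  0.6 17. ]
29.5 [ 0.4790851  -0.15244429  0.11973787] 0.03741690443182386 [ 0.14577533 -0.37225148 -2.75300199]
```

Emit:
{"name": "drive_tool", "arguments": {
  "motion": [25, 4, 0, 2, 0, 25, 8, 0, 5, 0, 25, 12, 0, 8, 0, 25, 15, 0, 10, 0, 25, 19, 0, 13, 0, 25, 22, 0, 15, 0, 25, 22, 0, 15, 0],
  "grip_force": 22
}}

```text
clock: 30.3
eef_pos: [0.4799, -0.1674, 0.0972]
eef_rot: [0.519, 0.478, 0.523, -0.479]
contact_force: [-0.4, 0.2, -2.4]
opening: 0.0382
```

```bash
python3 hv.py
```

```text
30.3 [ 0.4798592  -0.16739472  0.0972479 ] [-0.4  0.2 -2.4] tw deg(world) 0.1620828643574992
slot frame [ 1.  -1.3 32.5]
0.06 shift [-46.4   0.6 -35.6]
0.03 shift [-23.    0.8 -16.8]
0.02 shift [-15.2   0.9 -10.5]
0.01 shift [-7.4  0.9 -4.3]
0.005 shift [-3.5  1.  -1.2]
0 shift [0.4 1.  2. ]
```

Emit:
{"name": "drive_tool", "arguments": {
  "motion": [25, 1, 0, 1, 0, 25, 2, 0, 2, 0, 25, 3, 0, 2, 0, 25, 4, 0, 3, 0]
}}

```text
clock: 30.7
eef_pos: [0.4797, -0.1681, 0.0948]
eef_rot: [0.518, 0.477, 0.524, -0.479]
contact_force: [-10.0, 9.3, 23.2]
opening: 0.0373
```

```bash
python3 hv.py|head -2
```

```text
30.7 [ 0.47973314 -0.16809197  0.09478724] [-10.    9.3  23.2] tw deg(world) 0.07443017630797577
slot frame [ 1.1 -2.3 30.1]
```

Emit:
{"name": "drive_tool", "arguments": {
  "motion": [25, -1, 0, -1, 0, 25, -1, 0, -1, 0, 25, -1, 1, -1, 0.08, 25, -1, 1, -1, 0.16, 25, -1, 1, -1, 0.16],
  "grip_force": 12
}}

```text
clock: 31.2
eef_pos: [0.4816, -0.1665, 0.0962]
eef_rot: [-0.479, -0.517, -0.484, 0.519]
contact_force: [-0.1, 2.5, 1.5]
opening: 0.0386
```

```bash
python3 hv.py|head -2;python3 look.py w26 160 310 70 220
```

```text
31.2 [ 0.48164132 -0.16651887  0.09616589] [-0.1  2.5  1.5] tw deg(world) 9.159076300947918
slot frame [ 1.  -2.6 32.2]
31.2 [ 0.48164132 -0.16651887  0.09616589] 0.0386231169720394 [-0.05700496  2.53026666  1.54442554]
```

Emit:
{"name": "drive_tool", "arguments": {
  "motion": [25, 1, 1, 1, 0.08, 25, 1, 1, 1, 0.16, 25, 1, 2, 1, 0.24, 25, 1, 3, 1, 0.32, 25, 1, 3, 1, 0.32],
  "grip_force": 10
}}

```text
clock: 31.8
eef_pos: [0.4835, -0.1668, 0.0952]
eef_rot: [-0.391, -0.586, -0.396, 0.589]
contact_force: [-3.7, 4.3, 5.5]
opening: 0.0452
```

```bash
python3 hv.py|head -2;python3 look.py w27 160 310 70 220
```

```text
31.8 [ 0.48354536 -0.16678554  0.09521052] [-3.7  4.3  5.5] tw deg(world) 27.34828378790194
slot frame [ 2.6 -3.7 31.9]
31.8 [ 0.48354536 -0.16678554  0.09521052] 0.04519969701528112 [-3.71727871  4.34698859  5.53185012]
```

Run:
```python
from pl import *
d=np.load('w12.npy',allow_pickle=True).item();s=d['s'];S=campose(s)
b=proj(s,S,slot(-70,0,44))
for nm,q in(('x+3',(-67,0,44)),('y-3',(-70,-3,44)),('z+3',(-70,0,47)),('tilt+.05 downhill',(-70,-.05*44,44))): print(nm,(proj(s,S,slot(*q))-b).round(2))
v=cv2.resize(s['frame'][115:180,210:260],None,fx=9,fy=9,interpolation=2)
for q,c in [((-70,0,10),(0,255,0)),((-70,0,44),(0,255,255))]+[((x,y,10),(255,0,0)) for x in(-70,36) for y in(-18,18)]+[((x,y,52),(255,255,0)) for x in(-19,19) for y in(-8,8)]+[((-90,0,10),(255,0,255))]:
    u_=proj(s,S,slot(*q))[0];cv2.circle(v,(int((u_[0]-210+.5)*9),int((u_[1]-115+.5)*9)),3,c,-1)
cv2.imwrite('pics/ov12.png',v)
```

```text
x+3 [[ 0.44 -1.02]]
y-3 [[1.12 0.7 ]]
z+3 [[ 0.62 -0.49]]
tilt+.05 downhill [[0.82 0.51]]
```

Emit:
{"name": "drive_tool", "arguments": {
  "motion": [55, 0, 0, 0, 0, 55, 0, 0, 0, 0, 55, 0, 0, 0, -0.12, 55, 0, 0, 0, -0.24, 55, 0, 0, 0, -0.33, 55, 0, 0, 0, -0.33],
  "grip_force": 15
}}

```text
clock: 32.5
eef_pos: [0.4835, -0.1676, 0.0951]
eef_rot: [-0.482, -0.513, -0.488, 0.516]
contact_force: [0.1, 0.3, -1.3]
opening: 0.0507
```

```bash
python3 hv.py|head -2;python3 look.py w28 160 310 70 220
```

```text
32.5 [ 0.48351687 -0.16760155  0.09506728] [ 0.1  0.3 -1.3] tw deg(world) 8.396781057939704
slot frame [-1.  -2.3 30.5]
32.5 [ 0.48351687 -0.16760155  0.09506728] 0.05071698531912042 [ 0.12316963  0.32697209 -1.25735648]
```

Emit:
{"name": "drive_tool", "arguments": {
  "motion": [25, 0, -2, 0, -0.07, 25, 0, -2, 0, -0.1, 25, 0, -2, 0, -0.1, 25, 0, -2, 0, -0.1, 25, 2, -2, 1, -0.1, 25, 3, -2, 2, -0.1, 25, 3, -2, 2, -0.1],
  "grip_force": 30
}}

```text
clock: 33.3
eef_pos: [0.4811, -0.1674, 0.0947]
eef_rot: [0.506, 0.489, 0.513, -0.492]
contact_force: [-11.7, 6.5, 27.4]
opening: 0.0385
```

```bash
python3 hv.py|head -2;python3 look.py w29 160 310 70 220
python3 - <<'E'
import numpy as np,cv2
d=np.load('w29.npy',allow_pickle=True).item();cv2.imwrite('pics/w29s.png',cv2.resize(d['s']['frame'][110:185,200:280],None,fx=8,fy=8,interpolation=2))
E
```

```text
33.3 [ 0.48113528 -0.16735401  0.09473518] [-11.7   6.5  27.4] tw deg(world) 2.795042109903021
slot frame [ 0.1 -2.8 30.5]
33.3 [ 0.48113528 -0.16735401  0.09473518] 0.03845671105281918 [-11.72093181   6.47963609  27.42511837]
```

Emit:
{"name": "drive_tool", "arguments": {
  "motion": [25, -1, 0, -1, 0, 25, -1, 0, -1, 0.05, 25, -1, 0, -1, 0.1, 25, -1, 1, -1, 0.15, 25, -1, 1, -1, 0.2, 25, -1, 1, -1, 0.2],
  "grip_force": 45
}}

```text
clock: 34.0
eef_pos: [0.484, -0.1639, 0.0972]
eef_rot: [-0.457, -0.537, -0.462, 0.539]
contact_force: [-3.1, 5.9, 10.5]
opening: 0.0387
```

```bash
python3 hv.py|head -2;python3 look.py w30 160 310 70 220; python3 -c "
from plant import robot;print(robot.read_state()['moment'])"
```

```text
34.0 [ 0.48398594 -0.16391908  0.09724151] [-3.1  5.9 10.5] tw deg(world) 13.961243047333227
slot frame [-0.6 -3.9 34.6]
34.0 [ 0.48398594 -0.16391908  0.09724151] 0.03867833965785026 [-3.14969392  5.85003303 10.54300892]
[1.07481982 0.18834506 1.34203395]
```

Emit:
{"name": "drive_tool", "arguments": {
  "motion": [25, 0, 0, 1, -0.12, 25, 1, -1, 1, -0.24, 25, 1, -1, 1, -0.24, 58, 1, -1, 1, -0.24, 58, 1, -1, 1, -0.24, 58, -20, -1, 1, -0.24, 58, -20, -1, 20, -0.24, 58, -20, -1, 20, -0.24],
  "grip_force": 20
}}

```text
clock: 34.9
eef_pos: [0.4798, -0.1858, 0.1174]
eef_rot: [0.517, 0.479, 0.522, -0.481]
contact_force: [-0.0, 0.1, -0.0]
opening: 0.0532
```

```bash
python3 hv.py|head -2;python3 look.py w31 160 310 70 220;python3 - <<'E'
from pl import *
st=robot.read_state();print(sh(st,H(0,-18,94.6)),sh(st,H(0,-18,100)))
d=np.load('w31.npy',allow_pickle=True).item();cv2.imwrite('pics/w31s.png',cv2.resize(d['s']['frame'][110:185,200:280],None,fx=7,fy=7,interpolation=2))
E
```

```text
34.9 [ 0.4798368  -0.18583548  0.117401  ] [-0.   0.1 -0. ] tw deg(world) 0.4288600128960569
slot frame [ 2.6 25.6 36.8]
34.9 [ 0.4798368  -0.18583548  0.117401  ] 0.053224809839049474 [-0.01761448  0.09739721 -0.01057062]
[22, 3, -1] [17, 3, -1]
```

Emit:
{"name": "drive_tool", "arguments": {
  "motion": [60, 8, 3, -1, 0, 60, 16, 3, -1, 0, 60, 19, 3, -1, 0, 60, 21, 3, -1, 0, 60, 21, 3, -1, 0]
}}

```text
clock: 35.5
eef_pos: [0.4824, -0.1818, 0.0955]
eef_rot: [0.517, 0.478, 0.523, -0.48]
contact_force: [-0.4, -0.7, -0.1]
opening: 0.0549
```

Emit:
{"name": "drive_tool", "arguments": {
  "motion": [60, 2, 0, 0, 0, 60, 4, 0, 0, 0, 60, 5, 0, 0, 0]
}}

```text
clock: 35.8
eef_pos: [0.483, -0.182, 0.0923]
eef_rot: [0.518, 0.478, 0.523, -0.48]
contact_force: [-8.1, 2.2, 20.8]
opening: 0.0551
```

```bash
python3 look.py w32 160 310 70 220
```

```text
35.8 [ 0.48296361 -0.1819742   0.09230929] 0.055091257750505954 [-8.09745704  2.19955994 20.78759427]
```

Emit:
{"name": "drive_tool", "arguments": {
  "motion": [60, -1, 0, 0, 0, 60, -1, 1, 0, 0.1, 60, -1, 2, 0, 0.2, 60, -1, 3, 0, 0.3, 60, -1, 4, 1, 0.4, 60, -1, 4, 1, 0.4]
}}

```text
clock: 36.5
eef_pos: [0.4886, -0.1732, 0.0948]
eef_rot: [0.412, 0.572, 0.421, -0.571]
contact_force: [-3.4, 20.0, 12.9]
opening: 0.0549
```

```bash
python3 look.py w33 160 310 70 220
```

```text
36.5 [ 0.48864827 -0.17318758  0.0947596 ] 0.05487973363580986 [-3.39295802 20.02927693 12.87936932]
```

Emit:
{"name": "drive_tool", "arguments": {
  "motion": [60, -20, -4, -3, -0.1, 60, -60, -4, -3, -0.2, 0, -60, 0, -30, -0.35, 0, -60, 20, -40, -0.41, 0, -60, 20, -40, -0.41]
}}

```text
clock: 37.1
eef_pos: [0.5223, -0.1409, 0.1555]
eef_rot: [0.522, 0.476, 0.528, -0.471]
contact_force: [0.0, -0.1, 0.8]
opening: 0.0329
```

```bash
cat > push.py <<'E'
from pl import *
st=robot.read_state();R_=q2R(st['eef_rot']);print(st['clock'],st['eef_pos'],'tw',4.999-np.degrees(np.arctan2(R_[1,1],R_[0,1])))
import sys
r=32
for ps in [float(x) for x in sys.argv[1:]]:
    q=np.radians(ps);back=0
    xf=-r*np.cos(q)-18*np.sin(q)-14;yc=r*np.sin(q)-18*np.cos(q)-2.5;uf=.781*yc-16.25;z=88.4+.625*yc
    print(ps,sh(st,H(xf,uf,z)),'up:',sh(st,H(xf,uf-8,z+60)))
E
python3 push.py -25 -12 0 10 20 30; python3 look.py w34 160 310 70 220
```

```text
37.1 [ 0.52231659 -0.1409149   0.15548769] tw -0.8848590017506872
-25.0 [87, -8, 15] up: [27, -8, 7]
-12.0 [84, -2, 20] up: [24, -2, 11]
0.0 [80, 3, 25] up: [20, 3, 16]
10.0 [76, 5, 29] up: [16, 5, 20]
20.0 [72, 7, 34] up: [12, 7, 25]
30.0 [68, 7, 39] up: [8, 7, 30]
37.1 [ 0.52231659 -0.1409149   0.15548769] 0.03292188284577699 [ 0.01789223 -0.10902076  0.81200735]
```

Emit:
{"name": "drive_tool", "arguments": {
  "motion": [0, 0, -4, -8, 0, 0, 30, -4, -4, 0, 0, 60, -4, 4, 0, 0, 84, -4, 6, 0, 0, 86, -4, 10, 0, 0, 86, -4, 10, 0]
}}

```text
clock: 37.8
eef_pos: [0.5146, -0.1457, 0.0678]
eef_rot: [0.518, 0.477, 0.531, -0.471]
contact_force: [-0.5, 10.4, 3.2]
opening: 0.001
```

```bash
python3 push.py -12 -6 0 6 12 18 24 30; python3 look.py w35 160 310 70 220
```

```text
37.8 [ 0.51457412 -0.14568258  0.06782359] tw -0.8090079475247691
-12.0 [-4, 6, 15] up: [-64, 6, 6]
-6.0 [-6, 9, 17] up: [-66, 8, 8]
0.0 [-8, 11, 20] up: [-68, 10, 10]
6.0 [-10, 12, 22] up: [-70, 12, 13]
12.0 [-13, 14, 25] up: [-73, 13, 16]
18.0 [-15, 14, 28] up: [-75, 14, 19]
24.0 [-18, 15, 31] up: [-77, 15, 22]
30.0 [-20, 15, 34] up: [-80, 15, 25]
37.8 [ 0.51457412 -0.14568258  0.06782359] 0.000993657910668636 [-0.47046042 10.44926892  3.24530879]
```

Emit:
{"name": "drive_tool", "arguments": {
  "motion": [0, 0, 0, -6, 0, 0, 0, 6, -6, 0, 0, 0, 7, 0, 0, 0, -2, 7, 8, 0, 0, -4, 8, 15, 0, 0, -6, 9, 18, 0]
}}

```text
clock: 38.5
eef_pos: [0.5255, -0.1631, 0.0739]
eef_rot: [0.518, 0.477, 0.531, -0.471]
contact_force: [-0.5, 3.8, -1.1]
opening: 0.0005
```

Emit:
{"name": "drive_tool", "arguments": {
  "motion": [0, -2, 2, 2, 0, 0, -4, 3, 4, 0, 0, -7, 5, 7, 0, 0, -9, 5, 10, 0, 0, -12, 6, 13, 0]
}}

```text
clock: 39.0
eef_pos: [0.5329, -0.1759, 0.0858]
eef_rot: [0.518, 0.477, 0.531, -0.471]
contact_force: [0.4, 1.4, -0.6]
opening: 0.0003
```

```bash
python3 look.py w36 160 310 70 220;python3 push.py 18 24 30 36 42 48 54 60
```

```text
39.0 [ 0.53286631 -0.17588205  0.08582518] 0.00032337529202623125 [ 0.41080847  1.39651793 -0.64229677]
39.1 [ 0.53313115 -0.176322    0.08610279] tw -0.6909294064077987
18.0 [4, -1, -4] up: [-56, -1, -13]
24.0 [1, 0, -1] up: [-58, -1, -10]
30.0 [-1, 0, 2] up: [-61, 0, -7]
36.0 [-3, 0, 5] up: [-63, -1, -4]
42.0 [-6, -1, 8] up: [-66, -1, -1]
48.0 [-8, -2, 10] up: [-68, -3, 1]
54.0 [-11, -4, 13] up: [-70, -4, 4]
60.0 [-13, -6, 16] up: [-73, -6, 7]
```

Emit:
{"name": "drive_tool", "arguments": {
  "motion": [0, -3, 0, 5, 0, 0, -6, -1, 8, 0, 0, -8, -2, 10, 0, 0, -11, -4, 13, 0, 0, -13, -6, 16, 0, 0, -13, -6, 16, 0]
}}

```text
clock: 39.7
eef_pos: [0.5289, -0.1938, 0.0993]
eef_rot: [0.518, 0.478, 0.53, -0.472]
contact_force: [0.6, 2.3, 0.3]
opening: 0.0008
```

```bash
python3 look.py w37 160 310 70 220;python3 push.py 60 66 72 78 84 90
```

```text
39.7 [ 0.52889277 -0.19377464  0.09930613] 0.0008018159172649951 [0.60151351 2.32193414 0.25896923]
39.8 [ 0.52892213 -0.1936355   0.09908347] tw -0.6720459820723805
60.0 [1, 0, -1] up: [-59, 0, -10]
66.0 [-1, -2, 2] up: [-61, -2, -7]
72.0 [-3, -4, 4] up: [-63, -4, -5]
78.0 [-5, -7, 6] up: [-65, -7, -3]
84.0 [-7, -10, 8] up: [-66, -10, -1]
90.0 [-8, -13, 9] up: [-68, -14, 0]
```

Turning nicely (about 60°). On to about 84°.

Emit:
{"name": "drive_tool", "arguments": {
  "motion": [0, -1, -2, 2, 0, 0, -3, -4, 4, 0, 0, -5, -7, 6, 0, 0, -6, -10, 7, 0, 0, -6, -13, 7, 0, 0, -6, -13, 7, 0]
}}

```text
clock: 40.4
eef_pos: [0.516, -0.2029, 0.105]
eef_rot: [0.518, 0.477, 0.53, -0.472]
contact_force: [-0.1, 0.8, 0.1]
opening: 0.0005
```

Emit:
{"name": "drive_tool", "arguments": {
  "motion": [0, 0, 10, -5, 0, 50, -40, 15, -20, 0, 60, -80, 0, -50, 0, 60, -110, -20, -60, 0, 60, -110, -30, -60, 0]
}}

```text
clock: 40.9
eef_pos: [0.483, -0.1464, 0.2202]
eef_rot: [0.521, 0.477, 0.528, -0.471]
contact_force: [0.1, -0.4, -0.2]
opening: 0.0307
```

```bash
python3 look.py w38 160 310 70 220;python3 - <<'E'
import numpy as np,cv2
d=np.load('w38.npy',allow_pickle=True).item();cv2.imwrite('pics/w38w.png',d['p']['frame'])
E
```

```text
40.9 [ 0.48302862 -0.1464041   0.22021475] 0.03067141155639238 [ 0.05465066 -0.38293776 -0.1846223 ]
```

Run:
```python
from pl import *
d=np.load('w38.npy',allow_pickle=True).item();p,st=d['p'],d['st'];Tc=campose(p,st)
def onp(uv,h):
    o,dd=ray(p,Tc,uv);k=((M+n*h/1e3-o)@n)/(dd@n);X=o+k*dd;return (1e3*np.linalg.inv(T)@[*X,1])[:3]
f=lambda x,y:((x-400)/2+220,y/2+150)
for q in((560,108),(584,104),(603,178),(572,187)): print(onp(f(*q),52).round(1))
c=onp(f(580,144),52);print('top centre slot',c)
st=robot.read_state();R_=q2R(st['eef_rot']);print('tw',4.999-np.degrees(np.arctan2(R_[1,1],R_[0,1])))
# grasp: tip 13 below handle centre in z; tool axis through point at n=36
for X in(slot(c[0],-2.5,36),):
    print(sh(st,np.array([X[0],X[1],slot(0,-2.5,31)[2]-.044])),X)
```

```text
[ 12.7 -19.3  52. ]
[  1.8 -21.5  52. ]
[-7.2 13.7 52. ]
[ 6.1 17.9 52. ]
top centre slot [ 3.11990918 -1.86684537 52.        ]
tw -0.5866138459645027
[118, -3, 29] [ 0.47894107 -0.17631125  0.1459734 ]
```

Emit:
{"name": "drive_tool", "arguments": {
  "motion": [60, 40, -3, 29, 0.01, 60, 80, -3, 29, 0.01, 60, 108, -3, 29, 0.01, 60, 118, -3, 29, 0.01, 60, 118, -3, 29, 0.01, 10, 118, -3, 29, 0.01, 10, 118, -3, 29, 0.01, 10, 118, -3, 29, 0.01],
  "grip_force": 12
}}

```text
clock: 41.8
eef_pos: [0.4803, -0.1768, 0.0995]
eef_rot: [0.517, 0.479, 0.526, -0.476]
contact_force: [-0.2, 0.6, 0.3]
opening: 0.0333
```

Emit:
{"name": "drive_tool", "arguments": {
  "motion": [10, 0, 0, 0, 0, 10, 0, 0, 0, 0, 10, 0, 0, 0, 0]
}}

```text
clock: 42.1
eef_pos: [0.48, -0.1771, 0.0997]
eef_rot: [0.517, 0.479, 0.526, -0.476]
contact_force: [-3.1, -0.3, 2.7]
opening: 0.0157
```

```bash
python3 look.py w39 160 310 70 220
```

```text
42.1 [ 0.48003094 -0.17706434  0.09974917] 0.01566629748332298 [-3.14583836 -0.2985826   2.73343361]
```

Emit:
{"name": "drive_tool", "arguments": {
  "motion": [45, 0, 0, 0, 0, 45, 0, 0, 0, 0, 45, -45, 0, 0, 0, 60, -90, 20, -35, 0, 70, -120, 50, -80, 0.15, 80, -120, 85, -125, 0.3, 80, -110, 115, -170, 0.45, 80, -100, 140, -215, 0.6]
}}

```text
clock: 43.0
eef_pos: [0.5856, 0.0127, 0.208]
eef_rot: [0.358, 0.608, 0.367, -0.606]
contact_force: [0.5, -0.1, 0.2]
opening: 0.0733
```

Emit:
{"name": "drive_tool", "arguments": {
  "motion": [80, 0, 0, 0, 0.1, 80, 0, 0, 0, 0.19, 80, 0, 0, 0, 0.19]
}}

```text
clock: 43.3
eef_pos: [0.5859, 0.0136, 0.2078]
eef_rot: [0.299, 0.639, 0.308, -0.638]
contact_force: [0.3, -1.3, -0.6]
opening: 0.0732
```

```bash
python3 look.py w40 160 310 70 220;python3 - <<'E'
from pl import *
d=np.load('w40.npy',allow_pickle=True).item();p,st=d['p'],d['st'];cv2.imwrite('pics/w40w.png',p['frame']);Tc=campose(p,st)
s=d['s'];
for nm,q,Q in(('w',robot.read_camera('wrist'),None),):
    for r in robot.regions_of(q,'wheel_center'):
        m=r['region'];c=max(cv2.findContours(m.astype(np.uint8),0,1)[0],key=cv2.contourArea);e=cv2.fitEllipse(c) if len(c)>5 else None
        print(round(r['confidence'],2),np.round(r['bbox']).tolist(),m.sum(),e and np.round(e[0],1),atz(q,campose(q,robot.read_state()),e[0],.02).round(4))
E
```

```text
43.3 [0.58587794 0.01360153 0.20780027] 0.07318152104543868 [ 0.28597128 -1.34049744 -0.6034727 ]
0.65 [273.0, 211.0, 63.0, 69.0] 3276 [273.7 209.4] [0.5111 0.0171 0.02  ]
0.63 [365.0, 166.0, 70.0, 69.0] 3503 [365.  166.1] [ 0.6377 -0.0128  0.02  ]
```

Run:
```python
from pl import *
d=np.load('w40.npy',allow_pickle=True).item();p,st=d['p'],d['st'];Tc=campose(p,st)
im=p['frame'];hsv=cv2.cvtColor(im,cv2.COLOR_BGR2HSV);v=cv2.resize(im[70:150,260:340],None,fx=7,fy=7,interpolation=2);cv2.imwrite('pics/w40z.png',v)
X=atz(p,Tc,(298.3,106),.028);print(X)
st=robot.read_state();print(sh(st,np.array([X[0],X[1],.10])),sh(st,np.array([X[0],X[1],-.027])),np.degrees(np.arctan2(*q2R(st['eef_rot'])[[1,0],1])))
```

```text
[0.61993121 0.09668847 0.028     ]
[109, -26, -86] [236, -24, -85] -39.165105387860336
```

Emit:
{"name": "drive_tool", "arguments": {
  "motion": [80, 30, -13, -43, 0, 80, 70, -25, -85, 0, 80, 120, -25, -85, 0, 80, 170, -25, -85, 0, 80, 210, -25, -85, 0, 80, 232, -25, -85, 0, 80, 235, -25, -85, 0, 80, 235, -25, -85, 0]
}}

```text
clock: 44.3
eef_pos: [0.6194, 0.0967, -0.026]
eef_rot: [0.299, 0.639, 0.308, -0.638]
contact_force: [0.8, 0.3, 1.0]
opening: 0.0733
```

Emit:
{"name": "drive_tool", "arguments": {
  "motion": [50, 0, 0, 0, 0, 50, 0, 0, 0, 0, 50, 0, 0, 0, 0, 50, 0, 0, 0, 0],
  "grip_force": 25
}}

```text
clock: 44.7
eef_pos: [0.6209, 0.0967, -0.024]
eef_rot: [0.3, 0.641, 0.307, -0.637]
contact_force: [-0.2, 0.3, 7.1]
opening: 0.0601
```

Emit:
{"name": "drive_tool", "arguments": {
  "motion": [50, -30, 0, 0, 0, 50, -80, 0, 0, 0, 50, -130, 0, 30, -0.12, 50, -170, 10, 70, -0.26, 50, -170, 25, 115, -0.4, 50, -170, 40, 160, -0.54, 50, -170, 55, 200, -0.68, 50, -170, 55, 200, -0.77]
}}

```text
clock: 45.5
eef_pos: [0.5345, -0.1047, 0.1433]
eef_rot: [0.517, 0.481, 0.522, -0.479]
contact_force: [0.2, 0.0, -1.9]
opening: 0.0598
```

Run:
```python
from pl import *
st=robot.read_state();R_=q2R(st['eef_rot']);print(st['clock'],st['eef_pos'],st['contact_force'],'tw',4.999-np.degrees(np.arctan2(R_[1,1],R_[0,1])))
for h in(40,25,14):
    X=slot(-78,-42,14);X[2]+=(h-14)/1e3-.038;print(h,sh(st,X))
```

```text
45.5 [ 0.53449398 -0.10466552  0.1432563 ] [ 0.23378554  0.01620432 -1.9073201 ] tw 0.4955221947716808
40 [51, 20, 50]
25 [66, 20, 50]
14 [77, 20, 50]
```

Emit:
{"name": "drive_tool", "arguments": {
  "motion": [50, 0, 20, 40, -0.01, 50, 30, 20, 50, -0.01, 50, 48, 20, 50, -0.01, 50, 56, 20, 50, -0.01, 50, 63, 20, 50, -0.01, 50, 70, 20, 50, -0.01, 50, 75, 20, 50, -0.01, 50, 78, 20, 50, -0.01],
  "grip_force": 20
}}

```text
clock: 46.3
eef_pos: [0.5597, -0.15, 0.066]
eef_rot: [0.52, 0.479, 0.524, -0.474]
contact_force: [0.5, 4.3, 4.7]
opening: 0.0593
```

```bash
python3 look.py w41 160 310 70 220
```

```text
46.3 [ 0.55970285 -0.15001703  0.06602135] 0.0592509482548279 [0.523523   4.30588691 4.7007242 ]
```

Emit:
{"name": "drive_tool", "arguments": {
  "motion": [50, 2, 0, 0, 0, 50, 3, 0, 1, 0]
}}

```text
clock: 46.6
eef_pos: [0.5604, -0.1495, 0.064]
eef_rot: [0.521, 0.479, 0.524, -0.473]
contact_force: [-4.3, 5.3, 10.7]
opening: 0.0597
```

Emit:
{"name": "drive_tool", "arguments": {
  "motion": [50, 0, 0, 0, 0, 50, -20, 0, -16, 0, 50, -60, 0, -40, 0, 50, -100, 0, -40, 0, 50, -100, 0, -40, 0],
  "grip_force": 35
}}

```text
clock: 47.1
eef_pos: [0.5602, -0.1108, 0.1694]
eef_rot: [0.524, 0.48, 0.521, -0.472]
contact_force: [0.9, -0.4, -1.0]
opening: 0.0593
```

```bash
python3 look.py w42 160 310 70 220
python3 - <<'E'
import numpy as np,cv2
d=np.load('w42.npy',allow_pickle=True).item();cv2.imwrite('pics/w42c.png',np.hstack([cv2.resize(d['p']['frame'][180:300,240:400],None,fx=2.5,fy=3.33,interpolation=2)[:400],cv2.resize(d['s']['frame'][110:190,180:260],(400,400)[0:2],interpolation=2)[:400]]))
E
```

```text
47.1 [ 0.56015454 -0.11080173  0.1694299 ] 0.0592955723529304 [ 0.94674756 -0.41533134 -1.0094061 ]
```

```bash
cat > wf.py <<'E'
from pl import *
d=np.load('w42.npy',allow_pickle=True).item();P=campose(d['p'],d['st'])
def f(v):
    vv=[v[0],v[1],v[2],0,v[3]];g=lambda *j:proj(d['p'],P,W(d,vv,j))[0]
    return np.array([g(0,30,14)[1]-190,g(0,7.5,14)[1]-226.7,g(0,-7.5,14)[1]-256.3,.7*(g(7.5,0,14)[0]-g(-7.5,0,14)[0]-30.3),.5*(g(30,0,14)[0]-g(-30,0,14)[0]-112.5),g(0,0,14)[0]-319.7,(v[0]-.675)/.05])
o=least_squares(f,[.6,0,-38,0]);wv=[o.x[0],o.x[1],o.x[2],0,o.x[3]];np.save('wv.npy',wv)
if __name__=='__main__':
    print(o.x,f(o.x).round(2))
    for ph in(.55,.6,.675,.75):
        q=least_squares(lambda u:f([ph,*u]),[0,-38,0]);print(ph,q.cost.round(2),q.x.round(1))
    s=d['s'];S=campose(s)
    # pin tip observation in scene
    for x in(0,3,5):print('pin tip pred',x,proj(s,S,slot(x,67.5,44)),proj(s,S,slot(x,67.5,10)))
E
python3 wf.py
python3 - <<'E'
import numpy as np,cv2
d=np.load('w40.npy',allow_pickle=True).item();cv2.imwrite('pics/w40s.png',cv2.resize(d['s']['frame'][100:160,190:260],None,fx=9,fy=9,interpolation=2))
E
```

```text
[  0.6628449   -3.66766987 -37.64397962   1.36103148] [-0.13  1.03 -0.88 -1.24  0.79  0.   -0.24]
0.55 5.95 [ -3.6 -34.4   1.4]
0.6 3.31 [ -3.7 -35.8   1.4]
0.675 2.1 [ -3.7 -38.    1.4]
0.75 4.83 [ -3.5 -40.5   1.4]
pin tip pred 0 [[215.3767255  119.00672123]] [[208.94832027 125.30223926]]
pin tip pred 3 [[215.83742626 118.05312264]] [[209.40764805 124.36230878]]
pin tip pred 5 [[216.14375059 117.41906586]] [[209.71307924 123.73729959]]
```

```bash
cat > wp.py <<'E'
from pl import *
wv=np.load('wv.npy');st=robot.read_state();R_=q2R(st['eef_rot']);c=W(dict(st=st),wv,(0,0,0))
print(st['clock'],st['eef_pos'],st['contact_force'].round(1),'tw',4.999-np.degrees(np.arctan2(R_[1,1],R_[0,1])))
print('wheel slot',(1e3*np.linalg.inv(T)@[*c,1])[:3].round(1))
for h in(75,60,50,40,30,25,23): print(h,(1e3*R_.T@(slot(2.5,67,h)-c)).round(1))
E
python3 wp.py
```

```text
47.2 [ 0.55677098 -0.11203958  0.1647347 ] [ 0.4 -0.5 -0.7] tw -0.25098072594114207
wheel slot [-81.3  -8.9 113.3]
75 [-18.3 -84.   82.8]
60 [ -6.7 -84.1  92.2]
50 [  1.1 -84.2  98.5]
40 [  8.9 -84.2 104.8]
30 [ 16.6 -84.3 111.1]
25 [ 20.5 -84.3 114.3]
23 [ 22.1 -84.3 115.5]
```

Emit:
{"name": "drive_tool", "arguments": {
  "motion": [50, -20, -25, 20, 0, 50, -25, -60, 50, 0, 50, -20, -84, 80, 0, 50, -18, -84, 83, 0, 50, -18, -84, 83, 0]
}}

```text
clock: 47.7
eef_pos: [0.4791, -0.2042, 0.1802]
eef_rot: [0.52, 0.48, 0.523, -0.475]
contact_force: [-0.1, 0.3, -0.8]
opening: 0.0591
```

```bash
python3 wp.py; python3 look.py w43 170 270 70 170; python3 -c "
import numpy as np,cv2
d=np.load('w43.npy',allow_pickle=True).item();cv2.imwrite('pics/w43w.png',cv2.resize(d['p']['frame'][170:300,230:410],None,fx=4,fy=4,interpolation=2))"
```

```text
47.7 [ 0.47909566 -0.20422278  0.18022326] [-0.1  0.3 -0.8] tw -0.01584618247886649
wheel slot [ 4.1 67.2 72.3]
75 [-2.   1.6 -1.9]
60 [9.7 1.6 7.6]
50 [17.4  1.6 13.9]
40 [25.2  1.5 20.2]
30 [32.9  1.5 26.5]
25 [36.8  1.5 29.7]
23 [38.4  1.5 30.9]
47.7 [ 0.47909566 -0.20422278  0.18022326] 0.05914104125427295 [-0.11356063  0.32283661 -0.82700382]
```

Emit:
{"name": "drive_tool", "arguments": {
  "motion": [50, 5, 3, 4, 0, 50, 10, 3, 8, 0, 50, 17, 3, 14, 0, 50, 21, 3, 17, 0]
}}

```text
clock: 48.2
eef_pos: [0.4852, -0.2185, 0.1589]
eef_rot: [0.521, 0.479, 0.524, -0.474]
contact_force: [0.3, -0.2, -1.7]
opening: 0.059
```

```bash
python3 look.py q1 170 270 70 170 && python3 wp.py
```

```text
48.2 [ 0.48518817 -0.21849537  0.15888892] 0.05897831669715778 [ 0.26377339 -0.19649984 -1.69572254]
48.3 [ 0.48489391 -0.21849597  0.15900257] [ 0.8 -0.6 -0.8] tw -0.25165319999106917
wheel slot [-0.4 65.5 46.5]
75 [-23.1  -2.8 -16.8]
60 [-11.4  -2.9  -7.4]
50 [-3.7 -2.9 -1.1]
40 [ 4.1 -3.   5.3]
30 [11.8 -3.  11.6]
25 [15.7 -3.  14.7]
23 [17.2 -3.  16. ]
```

View pics/q1.png

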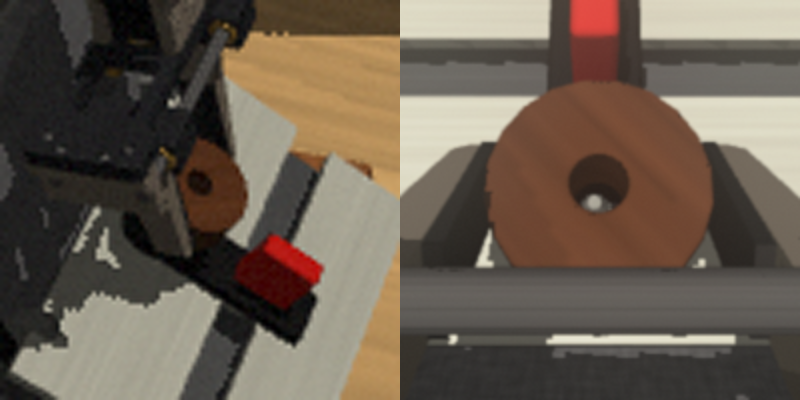

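Emit:
{"name": "drive_tool", "arguments": {
  "motion": [50, 1, -1, 3, 0, 50, 4, -1, 5, 0, 50, 8, -1, 8.5, 0, 50, 12, -1, 11.5, 0, 50, 12, -1, 11.5, 0]
}}

```text
clock: 48.8
eef_pos: [0.4845, -0.2304, 0.1462]
eef_rot: [0.52, 0.479, 0.524, -0.474]
contact_force: [0.4, 0.3, -1.0]
opening: 0.0592
```

```bash
python3 look.py q2 170 270 70 170 && python3 wp.py
```

```text
48.8 [ 0.4845306  -0.23041479  0.14622937] 0.0591975562518939 [ 0.44972476  0.3497878  -0.98371125]
48.9 [ 0.48492283 -0.22986915  0.14678217] [ 0.3 -0.1 -0.1] tw -0.24549862834828673
wheel slot [ 0.5 66.7 29.8]
75 [-35.2  -1.8 -28.3]
60 [-23.6  -1.9 -18.8]
50 [-15.8  -1.9 -12.5]
40 [-8.1 -1.9 -6.2]
30 [-0.3 -2.   0.1]
25 [ 3.6 -2.   3.3]
23 [ 5.1 -2.   4.5]
```

View pics/q2.png

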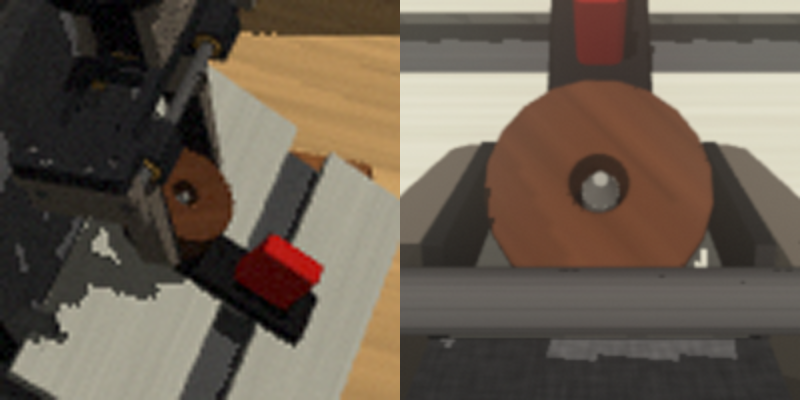

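The pin tip stands inside the bore at about (600,185), centred with the bore (599,182). Continuing down.

Emit:
{"name": "drive_tool", "arguments": {
  "motion": [50, 2, 0, 1.5, 0, 50, 3.5, 0, 3, 0, 50, 4.5, 0, 4, 0, 50, 4.5, 0, 4, 0]
}}

```text
clock: 49.3
eef_pos: [0.4852, -0.2339, 0.1421]
eef_rot: [0.52, 0.479, 0.524, -0.474]
contact_force: [-0.4, -0.6, -0.3]
opening: 0.0591
```

Emit:
{"name": "drive_tool", "arguments": {
  "motion": [50, 1, 0, 0.8, 0, 50, 2, 0, 1.6, 0, 50, 2, 0, 1.6, 0]
}}

```text
clock: 49.6
eef_pos: [0.4854, -0.2351, 0.1403]
eef_rot: [0.52, 0.479, 0.525, -0.474]
contact_force: [-1.7, 2.6, 2.4]
opening: 0.0591
```

Emit:
{"name": "drive_tool", "arguments": {
  "motion": [50, 0.8, 0, 0.6, 0, 50, 0.8, 0, 0.6, 0, 50, 0.8, 0, 0.6, 0],
  "grip_force": 10
}}

```text
clock: 49.9
eef_pos: [0.4855, -0.2351, 0.1399]
eef_rot: [0.52, 0.479, 0.525, -0.474]
contact_force: [-2.7, 3.2, 5.3]
opening: 0.0598
```

Emit:
{"name": "drive_tool", "arguments": {
  "motion": [70, 0, 0, 0, 0, 80, 0, 0, 0, 0, 80, 0, 0, 0, 0]
}}

```text
clock: 50.2
eef_pos: [0.4855, -0.2356, 0.1397]
eef_rot: [0.52, 0.479, 0.525, -0.474]
contact_force: [0.1, 0.5, 0.1]
opening: 0.0733
```

Emit:
{"name": "drive_tool", "arguments": {
  "motion": [80, -10, 0, -3, 0, 80, -30, 0, -8, 0, 80, -60, 0, -20, 0, 80, -90, 0, -40, 0, 80, -110, 0, -60, 0, 80, -110, 0, -60, 0]
}}

```text
clock: 50.8
eef_pos: [0.482, -0.1743, 0.2538]
eef_rot: [0.523, 0.479, 0.524, -0.472]
contact_force: [-0.2, 0.5, -0.7]
opening: 0.0735
```

```bash
python3 look.py q3 170 270 70 170
python3 - <<'E'
import cv2
from plant import robot
a=robot.read_camera('top')['frame'];b=robot.read_camera('wrist')['frame'];c=robot.read_camera('scene')['frame']
cv2.imwrite('pics/q4.png',b);cv2.imwrite('pics/q5.png',a);cv2.imwrite('pics/q6.png',c)
E
```

```text
50.8 [ 0.48195828 -0.17431404  0.25380983] 0.07347462523527887 [-0.24936079  0.50557605 -0.73963175]
```

View pics/q3.png

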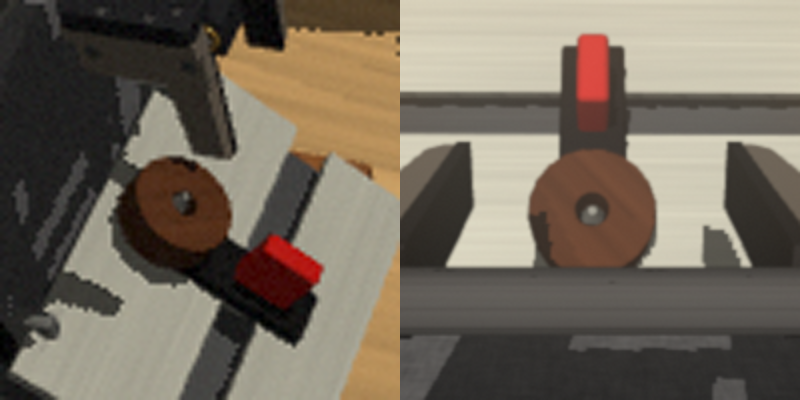

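View pics/q4.png

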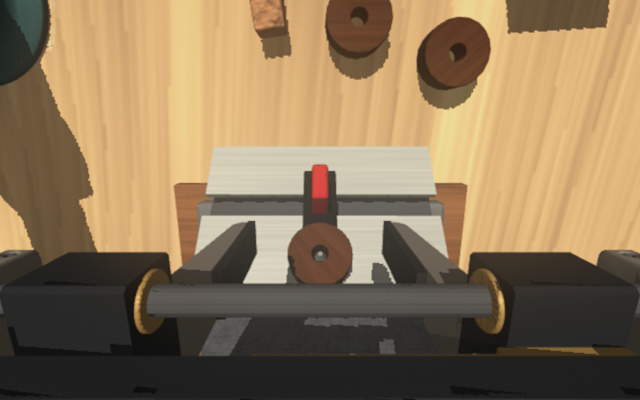

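View pics/q5.png

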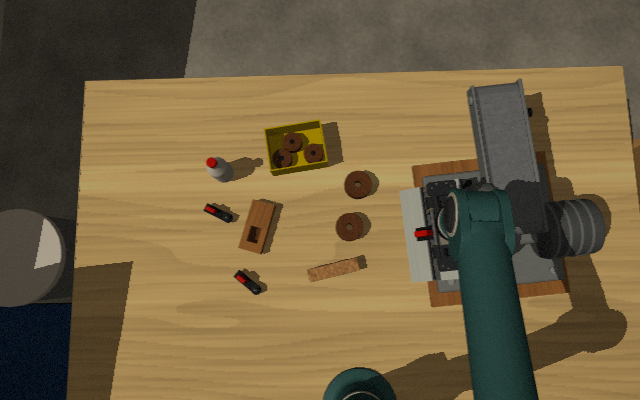

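Emit:
{"name": "drive_tool", "arguments": {
  "motion": [80, -30, 0, -40, 0, 80, -50, 0, -60, 0, 80, -50, 0, -60, 0, 80, -50, 0, -60, 0]
}}

```text
clock: 51.45
eef_pos: [0.4735, -0.12, 0.2989]
eef_rot: [0.519, 0.479, 0.525, -0.475]
contact_force: [-0.2, -0.2, -1.0]
opening: 0.0735
```

```bash
python3 look.py q7 170 270 70 170
python3 - <<'E'
import cv2
from plant import robot
b=robot.read_camera('wrist')['frame'];c=robot.read_camera('scene')['frame']
cv2.imwrite('pics/q8.png',cv2.resize(b[150:350,220:420],None,fx=3,fy=3,interpolation=cv2.INTER_CUBIC))
E
cat look.py wp.py
```

```text
51.45 [ 0.4734795  -0.12000187  0.29888118] 0.07353754361351891 [-0.19853509 -0.1757946  -1.04015485]
from pl import *
import sys
k=sys.argv[1];b=[int(x) for x in sys.argv[2:6]] if len(sys.argv)>5 else [200,350,90,240]
st=robot.read_state();p=robot.read_camera('wrist');s=robot.read_camera('scene');np.save(k+'.npy',dict(p=p,st=st,s=s),allow_pickle=True)
print(st['clock'],st['eef_pos'],st['opening'],st['contact_force'])
cv2.imwrite(f'pics/{k}.png',np.hstack([cv2.resize(s['frame'][b[2]:b[3],b[0]:b[1]],(400,400),interpolation=2),cv2.resize(p['frame'][150:350,220:420],(400,400))]))
from pl import *
wv=np.load('wv.npy');st=robot.read_state();R_=q2R(st['eef_rot']);c=W(dict(st=st),wv,(0,0,0))
print(st['clock'],st['eef_pos'],st['contact_force'].round(1),'tw',4.999-np.degrees(np.arctan2(R_[1,1],R_[0,1])))
print('wheel slot',(1e3*np.linalg.inv(T)@[*c,1])[:3].round(1))
for h in(75,60,50,40,30,25,23): print(h,(1e3*R_.T@(slot(2.5,67,h)-c)).round(1))
```

View pics/q7.png

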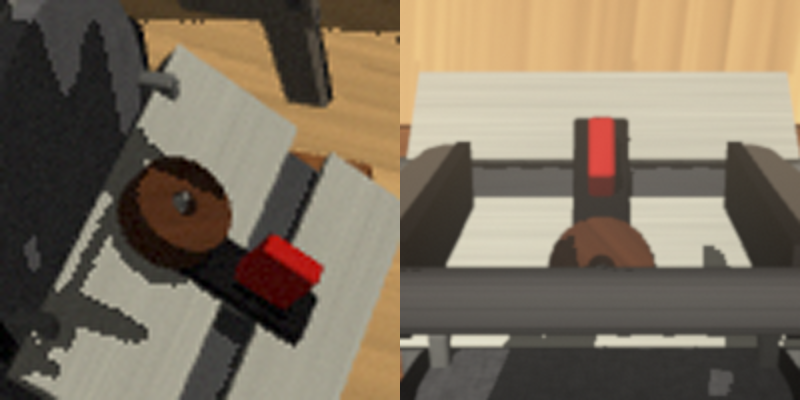

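View pics/q8.png

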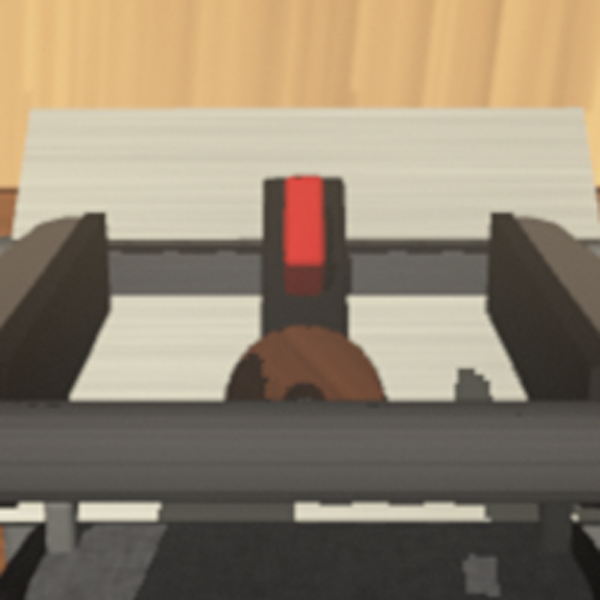

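Run:
```python
from pl import *
d=np.load('q7.npy',allow_pickle=True).item();s=d['s'];f=s['frame'];
import h
im=cv2.resize(f[70:170,170:270],(600,600),interpolation=cv2.INTER_NEAREST)
t=np.linspace(0,2*np.pi,60);C=h.campose(s)
for r,hh,col in((30,38,(0,255,0)),(30,10,(255,255,0)),(7.5,38,(0,255,255)),(2,44,(255,0,255))):
    pts=np.array([np.ravel(h.proj(s,C,slot(2.5+r*np.cos(a_),67+r*np.sin(a_),hh)))[:2] for a_ in t])
    q=((pts-[170,70]+.5)*6).astype(int)
    cv2.polylines(im,[q.reshape(-1,1,2)],True,col,1)
cv2.imwrite('pics/q9.png',im)
```

```text
(no output)
```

View pics/q9.png

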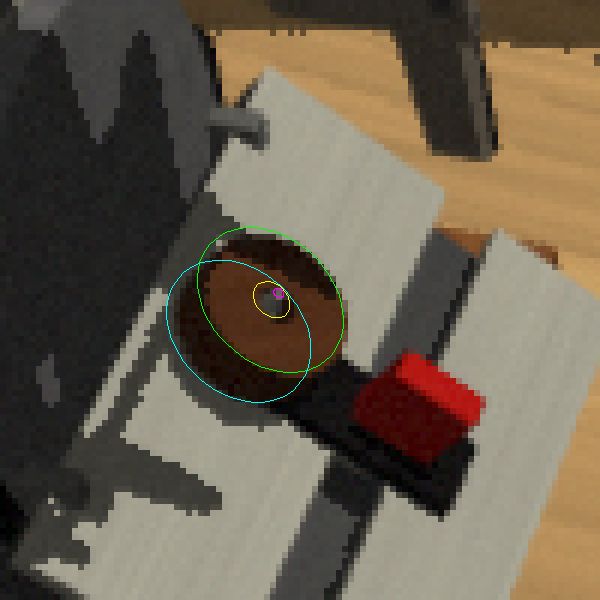

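The model of a wheel lying flat on the arm (top rim green, bottom rim cyan) fits the image to within about 2 px. The pin shows in the bore at (275,300), and the gripper is clear of everything.

```bash
python3 -c "
from plant import robot
print(robot.close_job())"
```

```text
the job is handed in; nothing more can be done
None
```

The job was handed in at about 51.5 s of the 64 s allowed, with the gripper clear of everything.

**What I did:** I put the jig's foot into the slot near its middle and turned it clockwise a quarter turn. The arm was then squared up to the disc with the jaws. The smallest wheel went over the pin and was let go flat on the arm.

**Last checks:**
- **Wheel:** a model of it lying flat on the arm fits the last scene picture to within about 2 px. The pin shows inside the bore.
- **Jig:** it looks locked, flush and pointing squarely at the disc, about 2.5 mm to +x of the slot's middle.
- **Force:** contact was about 7 N while setting the wheel down and near zero after letting go.

**What went wrong or disagreed:**
- On the first try the jig popped out of the slot and fell onto the bench. I re-gripped it, reseated it in its block and inserted it again.
- That fall may have moved a large look-alike wheel by about 1 cm.
- The real finger tips appeared about 31 mm behind the reported TCP, and I allowed for that.
- The table's tilt was measured at about 0.675 rad. I saw no sign that it moved, but I did not measure it again at the end.

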